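# Make up two repair kits at the refrigeration bench

### The job

Make up the two repair kits from the parts standing on the bench: the tall slim capacitor and the contactor go in the two-compartment tray; the squat wide capacitor, the thermostat and the start relay go in the three-compartment tray. Stand each part upright on the tray floor near the middle of a compartment of its own (whichever you like), and leave the spare capacitor, the slim short one, standing where it is.

Things in the scene. Friction and masses are not known exactly. Their poses are not given: they have to be found in the camera images.
- cap_tall_mid (a point): Tall slim capacitor: round can, diameter 38, 90 high (mm). Bare aluminium can, black top with two small brass tabs that stand 9 mm higher. Loose, upright on the bench. Point: centre of the body, half-way up; z is up.
- cap_squat_mid (a point): Squat wide capacitor: round can, diameter 56, 60 high (mm). Bare aluminium can, black top with two small brass tabs that stand 9 mm higher. Loose, upright on the bench. Point: centre of the body, half-way up; z is up.
- cap_spare_mid (a point): Spare capacitor, slim and short: round can, diameter 38 like the tall one but only 60 high (mm). Bare aluminium can, black top with two small brass tabs that stand 9 mm higher. Loose, upright on the bench. Point: centre of the body, half-way up; z is up. Not part of any kit.
- contactor_mid (a point): Contactor: light grey plastic block, 56 long (x), 46 wide (y), 64 high (mm); the middle 32 of its length is full height, the two ends are steps 46 high with three brass screws each. Its y faces are flat and full height in the middle. Loose, upright on the bench. Point: centre of the body, half-way up; z is up.
- thermostat_mid (a point): Thermostat: bright steel box, 52 long (x), 32 wide (y), 58 high (mm), with a white spindle of diameter 8 that stands 18 up from the middle of its top. Loose, upright on the bench. Point: centre of the steel box, half-way up; z is up.
- relay_mid (a point): Start relay: plain black plastic box, 42 long (x), 38 wide (y), 60 high (mm), with three small brass tabs on top, 8 mm high. Loose, upright on the bench. Point: centre of the body, half-way up; z is up.
- tray_two: Open aluminium tray with two equal square compartments in a row, fixed to the bench, 156 long, 80 wide, 16 high; walls and floor 4 thick. Each compartment is 72 x 72 inside. Origin at the centre of the underside, on the bench; x runs along the row, y across it, z up. Compartment centres lie at x = -38 and +38 mm, y = 0; their floor at z = 4 mm. Lies on the left or the right of the bench, its x axis within 0.3 rad of straight ahead of the robot.
- tray_three: Open aluminium tray with three equal square compartments in a row, fixed to the bench, 232 long, 80 wide, 16 high; walls and floor 4 thick. Each compartment is 72 x 72 inside. Origin at the centre of the underside, on the bench; x runs along the row, y across it, z up. Compartment centres lie at x = -76, 0 and +76 mm, y = 0; their floor at z = 4 mm. Lies on the left or the right of the bench, its x axis within 0.3 rad of straight ahead of the robot.
Mind the look-alikes: they are no part of the job. What is shaped like the part that bears contactor_mid but blue is not meant. What is shaped like the part that bears cap_tall_mid but green is not meant.

How it is judged (in metres and radians):
At the end, for the whole second after the job is handed in: The five parts stand in their kits' trays, one to a compartment: within 15 mm of its centre along and across the tray, within 5 mm of standing on its floor, upright within 0.12 rad, at rest. The spare capacitor is upright and within 25 mm of where it began ((x of cap_tall_mid in the frame of tray_two between -0.053 and -0.023 m or x of cap_tall_mid in the frame of tray_two between 0.023 and 0.053 m) and y of cap_tall_mid in the frame of tray_two between -0.015 and 0.015 m and z of cap_tall_mid in the frame of tray_two between 0.044 and 0.054 m and angle between each of cap_tall_mid, contactor_mid, cap_squat_mid, thermostat_mid, relay_mid, cap_spare_mid's own z axis and vertical below 0.12 rad and linear speed of each of cap_tall, contactor, cap_squat, thermostat, relay below 0.02 m/s and (x of contactor_mid in the frame of tray_two between -0.053 and -0.023 m or x of contactor_mid in the frame of tray_two between 0.023 and 0.053 m) and y of contactor_mid in the frame of tray_two between -0.015 and 0.015 m and z of contactor_mid in the frame of tray_two between 0.031 and 0.041 m and (x of cap_squat_mid in the frame of tray_three between -0.091 and -0.061 m or x of cap_squat_mid in the frame of tray_three between -0.015 and 0.015 m or x of cap_squat_mid in the frame of tray_three between 0.061 and 0.091 m) and y of cap_squat_mid in the frame of tray_three between -0.015 and 0.015 m and z of cap_squat_mid in the frame of tray_three between 0.029 and 0.039 m and (x of thermostat_mid in the frame of tray_three between -0.091 and -0.061 m or x of thermostat_mid in the frame of tray_three between -0.015 and 0.015 m or x of thermostat_mid in the frame of tray_three between 0.061 and 0.091 m) and y of thermostat_mid in the frame of tray_three between -0.015 and 0.015 m and z of thermostat_mid in the frame of tray_three between 0.028 and 0.038 m and (x of relay_mid in the frame of tray_three between -0.091 and -0.061 m or x of relay_mid in the frame of tray_three between -0.015 and 0.015 m or x of relay_mid in the frame of tray_three between 0.061 and 0.091 m) and y of relay_mid in the frame of tray_three between -0.015 and 0.015 m and z of relay_mid in the frame of tray_three between 0.029 and 0.039 m and distance of cap_spare_mid from where it was at the start of the episode below 0.025 m); the robot touches nothing.
It fails at once if the spare capacitor is moved by more than 25 mm or tipped (distance of cap_spare_mid from where it was at the start of the episode above 0.025 m or angle between cap_spare_mid's own z axis and vertical above 0.3 rad).
It also fails if it takes over 128 s, if anything falls off the work surface, if the arm or the gripper's body presses on something with over 40 N, if the wrist force passes 120 N, or if a joint passes its speed limit or range.

### The arm

A 7-joint arm with a two-finger parallel gripper is mounted at the origin on the work surface. World frame = base frame: x ahead of the robot, y to its left, z up, the work surface at z = 0. Lengths are in mm, angles in rad, forces in N, time in s.
With the tool pointing down it reaches from about 350 to 900 mm from the base axis. Payload 7.2 kg.
Tool frame: the origin (TCP) lies at the very end of the fingers, on their centre line; the grasp point (between the pads) lies 19 mm behind it; z points along the fingers, y is the line along which they close (so a half turn about z gives the same grasp; the last joint's range is limited). The gripper opens to 85 mm and grips with 20 to 120 N. Pads are 22 mm wide; open, the fingers measure 114 mm over their backs; the gripper's body (76 mm by 85 mm) begins 54 mm behind the grasp point. The pads swing forward as they close: fully open they stand 13 mm farther back than shut.
Start: joints at [1.113, 0.411, -0.013, 1.596, 0.006, 1.134, -0.082], TCP at [237.491, -578.124, 231.297] pointing down, gripper open.
Joint ranges: [-2.95, 2.95], [-0.29, 1.99], [-1.47, 1.44], [0.14, 2.54], [-1.03, 4.17], [0.13, 1.85], [-2.86, 2.86]. Speed limits (rad/s): [2.39, 2.39, 3.01, 3.01, 3.14, 3.14, 3.14].

### API

Orientations are given as a rotation vector (axis times angle).
In Python, from cell import r gives the robot as it stands. The module is installed in compiled form; this text tells all that it offers.
- The arm moves only by the tool carry_out, never from a script. Its argument "commands" is a list of rows, each an object with "angular": the turn, a rotation vector about the tool's x, y, z in rad, a list of three; "dp": the shift along the tool's x, y, z in mm, a list of three; "fingers": the opening, from 0 (shut) to 1 (fully open). In form: [{"angular": [wx, wy, wz], "dp": [dx, dy, dz], "fingers": fingers}, ...]. A call has 1 to 8 rows; each row shifts and turns the commanded pose from where the row before left it, along the tool's axes as they then stand; what a row does not reach is not made up. A row lasts 1/12 s, in which the tool goes at most 41.7 mm and 7.16 degrees, less where a joint would pass 70% of its speed; a pose out of reach is approached as far as the arm can. A call with a gripper value outside its range is refused whole. The fingers move at their own pace and stop on an object; "squeeze" is the grip in N (left out, the last holds). Time passes only in rows, so rows that do not move let the fingers close. It gives the time, the measured TCP pose, the force, the opening and the grip force at its end, in the units of the state.
- r.observe(): the state, without advancing time (a new reading comes with each control period).
- r.get_image(name): name is "side" or "top" or "wrist"; returns the picture (400x640x3 uint8, red, green, blue); there is no depth.
- r.camera_params(name): a dict with "fx", "fy", "cx", "cy" (pixels), "rvec" (rotation vector, rad) and "tvec" (3), from world to camera coordinates, as OpenCV has them; the wrist camera has in their place "mount" (4x4, takes a point from camera to tool coordinates, whose origin is the TCP and whose axes are the flange's). Camera axes: x right, y down, z forward; pixel columns grow to the right and rows downward; lengths in mm; the calibration is good to about 2 mm. A picture is of the moment at which its call begins: read the wrist's pose just before it. camera_params takes no time and is no camera call.
- r.sign_off(): hands the job in; it is judged then, once.
Trained networks look in the newest picture that a camera, given by its name, has taken for a name from the list of things; names that differ only in an ending like _2 or _b are one class to them, and where a whole thing is asked for, a point or a joint stands for the part that bears it (a point fixed in the world has none). Each returns a list of dicts, best first, with "conf" (0 to 1); they miss things now and then, are a little off and sometimes report something else, mostly with a low value. They report only what shows in the picture. A call takes as long as a camera call. They do not tell look-alikes from the thing itself.
- r.trace(query, camera): "pixels" (400x640 bool, what is visible of it) and "xy" ([column, row] as shares, 0 to 1, of the picture: columns of its width, rows of its height, amid what is visible of it).
- r.landmark_of(query, camera): "xy" ([column, row] as shares, 0 to 1, of the picture: columns of its width, rows of its height: a listed point, or the origin of a listed thing).
The state is a dict: "t": time; "qpos": joint angles; "joint_velocities": joint speeds; "effort": joint torques, N m; "eef_pos": TCP position; "ee_rot": TCP orientation; "contact_force": force on the tool from outside, world axes, zero at the start; "moment": the same for the moment, N m; "opening": finger opening in mm; "grip_force": force on a finger pad.
Only numpy, scipy, OpenCV 4.12 (cv2) and the standard library are available. Lean on these libraries where they do the work, as an engineer would, in place of code of your own. Each camera call takes 0.05 s, during which the arm holds its last target. There are 200 camera calls.

## Working session

There is one attempt and no reset: what is moved stays moved. The work goes in short steps, Python scripts to look and compute and a tool call to move; the robot and the scene stay as the last step left them, time stands still between calls to the robot, and variables do not carry over. Pictures are saved under pics/ and viewed, at most 17 in all, crops included, and the job is handed in when it is done.

Besides the shell and the picture viewer there is one more tool, called after "Request:" by a JSON object that holds its "op" and its "data". carry_out: Moves the arm, as the interface text tells. Its arguments: {"type":"object","properties":{"commands":{"type":"array","items":{"type":"object","properties":{"angular":{"type":"array","items":{"type":"number"}},"dp":{"type":"array","items":{"type":"number"}},"fingers":{"type":"number"}}}},"squeeze":{"type":"number"}},"required":["commands"]}

```bash
mkdir -p pics; python3 - <<'E'
from cell import r
import cv2,numpy as np
s=r.observe();print({k:np.round(v,3) for k,v in s.items()})
for n in("top","side"):
    cv2.imwrite(f"pics/{n}0.png",r.get_image(n)[:,:,::-1]);print(n,r.camera_params(n))
    for q in["cap_tall_mid","cap_squat_mid","cap_spare_mid","contactor_mid","thermostat_mid","relay_mid","tray_two","tray_three"]:
        print(q,[(np.round(np.array(d["xy"])*[640,400],1).tolist(),round(d["conf"],2)) for d in r.landmark_of(q,n)])
print(r.camera_params("wrist"))
E
```

```text
{'t': np.float64(0.0), 'qpos': array([ 1.113,  0.412, -0.013,  1.597,  0.006,  1.134, -0.082]), 'joint_velocities': array([ 0.   , -0.001, -0.   ,  0.001,  0.001,  0.002,  0.   ]), 'effort': array([ 1.0000e-03, -6.0062e+01,  6.8200e-01, -2.9941e+01,  1.4000e-02,
        1.1000e-02, -0.0000e+00]), 'eef_pos': array([ 237.298, -577.679,  230.459]), 'ee_rot': array([-3.081e+00, -6.080e-01,  1.000e-03]), 'contact_force': array([-0.023, -0.223, -0.055]), 'moment': array([ 0.079, -0.03 ,  0.044]), 'grip_force': np.float64(0.0), 'opening': np.float64(85.335)}
top {'fx': 426.21472306812336, 'fy': 426.21472306812336, 'cx': 319.2420684812115, 'cy': 200.38694919520643, 'rvec': array([ 2.15255527, -2.17314506,  0.14735689]), 'tvec': array([   7.8481606 ,  558.00867493, 1120.47719524])}
cap_tall_mid [([371.3, 236.0], 0.77), ([398.8, 267.1], 0.75)]
cap_squat_mid [([269.0, 240.3], 0.75)]
cap_spare_mid [([318.6, 233.5], 0.67)]
contactor_mid [([438.6, 137.4], 0.84), ([352.0, 270.6], 0.75), ([317.7, 167.1], 0.65)]
thermostat_mid [([266.5, 171.3], 0.55)]
relay_mid [([373.3, 165.7], 0.66)]
tray_two [([20
[... 426 characters left out ...]
 195.8], 0.25)]
contactor_mid [([397.0, 223.6], 0.88), ([302.1, 192.7], 0.84), ([357.6, 149.7], 0.61)]
thermostat_mid [([232.1, 280.2], 0.66)]
relay_mid [([336.0, 175.3], 0.69)]
tray_two [([231.5, 275.4], 0.91)]
tray_three [([402.3, 176.8], 0.72)]
{'fx': 288.9127513136198, 'fy': 288.9127513136198, 'cx': 322.0080031411055, 'cy': 196.62333690699498, 'mount': array([[ 2.39956150e-04, -9.58215461e-01, -2.86047326e-01,
         7.28629577e+01],
       [ 9.99999593e-01, -1.89959982e-05,  9.02502095e-04,
         4.42439509e-01],
       [-8.70225216e-04, -2.86047426e-01,  9.58215066e-01,
        -1.42026357e+02],
       [ 0.00000000e+00,  0.00000000e+00,  0.00000000e+00,
         1.00000000e+00]])}
```

View pics/top0.png

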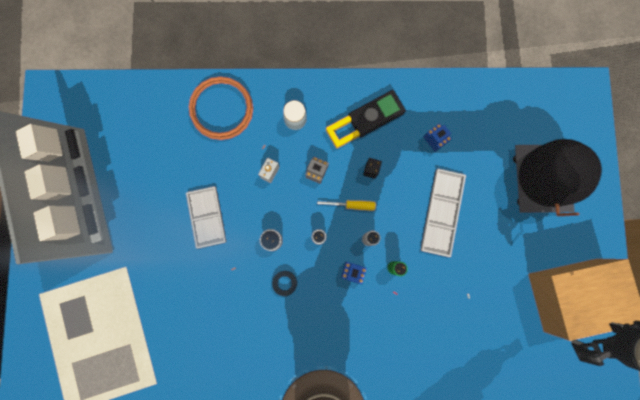

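View pics/side0.png

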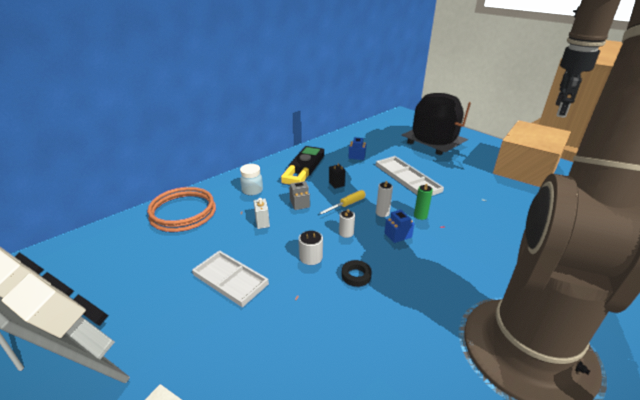

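The top view shows the grey contactor at (317,168), thermostat (268,171), relay (372,168), squat cap (270,240), spare (319,237), tall cap (371,238), tray_two (205,217) and tray_three (444,212). Blue contactors at (352,271) and (438,137) and the green can at (399,268) are decoys. The side view agrees.

```bash
cat > h.py <<'E'
from cell import r
import cv2,numpy as np
from scipy.spatial.transform import Rotation as R
WH=np.array([640,400])
def cam(n,s=None):
    p=r.camera_params(n);K=np.array([[p["fx"],0,p["cx"]],[0,p["fy"],p["cy"]],[0,0,1]])
    if n=="wrist":
        s=s or r.observe();T=np.eye(4);T[:3,:3]=R.from_rotvec(s["ee_rot"]).as_matrix();T[:3,3]=s["eef_pos"]
        W=np.linalg.inv(T@p["mount"]);return K,W[:3,:3],W[:3,3]
    return K,R.from_rotvec(p["rvec"]).as_matrix(),np.array(p["tvec"])
def onplane(c,uv,z):
    K,Rm,t=c;C=-Rm.T@t
    d=(Rm.T@np.linalg.inv(K)@np.c_[np.atleast_2d(uv),np.ones(len(np.atleast_2d(uv)))].T).T
    return C+d*((z-C[2])/d[:,2])[:,None]
def proj(c,P):
    K,Rm,t=c;q=(K@(Rm@np.atleast_2d(P).T+t[:,None])).T;return q[:,:2]/q[:,2:]
def tri(c1,u1,c2,u2):
    P=[K@np.c_[Rm,t] for K,Rm,t in(c1,c2)]
    X=cv2.triangulatePoints(P[0],P[1],np.float64(u1).reshape(2,1),np.float64(u2).reshape(2,1));return (X[:3]/X[3]).ravel()
def rect(mask,c,z):
    """min-area rectangle, on the plane z, of the mask's largest blob: centre, sizes, yaw of long side"""
    m=mask.astype(np.uint8);cs,_=cv2.findContours(m,cv2.RETR_EXTERNAL,cv2.CHAIN_APPROX_NONE)
    k=max(cs,key=cv2.contourArea)[:,0,:].astype(float)
    P=onplane(c,k,z)[:,:2].astype(np.float32)
    (cx,cy),(w,h),a=cv2.minAreaRect(P)
    if h>w: w,h,a=h,w,a+90
    a=(a+90)%180-90
    return np.round([cx,cy,w,h],1),round(np.radians(a),3)
def rowspec(target,yaw,s=None):
    """tool-frame shift to the target, and the turn about tool z so that tool y (closing line) is at yaw (mod pi)"""
    s=s or r.observe();M=R.from_rotvec(s["ee_rot"]).as_matrix()
    cur=np.arctan2(M[1,1],M[0,1]);d=(yaw-cur+np.pi/2)%np.pi-np.pi/2
    return np.round(M.T@(np.array(target)-s["eef_pos"]),1),round(-d,3),"cur y yaw",round(cur,3)
E
python3 - <<'E'
from h import *
T,S=cam("top"),cam("side")
top=dict(tall=(371.3,236),squat=(269,240.3),spare=(318.6,233.5),cont=(317.7,167.1),therm=(266.5,171.3),relay=(373.3,165.7),t2=(204.4,218.8),t3=(445.6,213.3))
side=dict(tall=(383.8,198.6),squat=(307.4,248.5),spare=(345,224.2),cont=(302.1,192.7),therm=(0,0),relay=(336,175.3),t2=(231.5,275.4),t3=(402.3,176.8))
h=dict(tall=45,squat=30,spare=30,cont=32,therm=29,relay=30,t2=0,t3=0)
for k in top: print(k,np.round(tri(T,top[k],S,side[k])),np.round(onplane(T,top[k],h[k])),np.round(onplane(S,side[k],h[k])))
r.get_image("top");r.get_image("side")
for n,c in(("top",T),("side",S)):
  for q in("tray_two","tray_three"):
    for d in r.trace(q,n)[:1]: print(n,q,rect(d["pixels"],c,14),d["conf"])
for q in("contactor_mid","thermostat_mid","relay_mid"):
    for d in r.trace(q,"top"): print(q,rect(d["pixels"],T,60),d["conf"])
E
```

```text
tall [ 460. -135.   44.] [[ 460. -135.   45.]] [[ 460. -134.   45.]]
squat [454. 141.  31.] [[452. 139.  30.]] [[458. 143.  30.]]
spare [469.   5.  24.] [[469.   5.  30.]] [[464.  11.  30.]]
cont [648.   4.  34.] [[650.   6.  32.]] [[647.  -1.  32.]]
therm [612. 312. 656.] [[640. 146.  29.]] [[6858.  -66.   29.]]
relay [ 655. -146.   29.] [[ 654. -147.   30.]] [[ 655. -144.   30.]]
t2 [512. 316.  19.] [[514. 321.   0.]] [[530. 308.   0.]]
t3 [ 533. -344.   -1.] [[ 523. -350.    0.]] [[ 542. -332.    0.]]
top tray_two (array([518.1, 313.6, 158.7,  84.5]), np.float64(0.213)) 0.73
top tray_three (array([ 523.7, -339.6,  233.2,   84.1]), np.float64(-0.238)) 0.57
side tray_two (array([516.4, 318.3, 165.2,  90.4]), np.float64(0.199)) 0.96
side tray_three (array([ 522.2, -329.5,  255.4,  101.6]), np.float64(-0.245)) 0.81
contactor_mid (array([ 726.3, -321. ,   71. ,   57.2]), np.float64(-0.989)) 0.77
contactor_mid (array([365.1, -83.6,  56.9,  44.6]), np.float64(1.266)) 0.76
contactor_mid (array([636.5,   9.5,  59.6,  45.3]), np.float64(-0.386)) 0.74
thermostat_mid (array([637.8, 135.9,  57.8,  42.5]), np.float64(-0.475)) 0.54
relay_mid (array([ 640.1, -141. ,   54.5,   43.1]), np.float64(-0.284)) 0.83
```

```bash
python3 - <<'E'
from h import *
s=r.observe();M=R.from_rotvec(s["ee_rot"]).as_matrix();print(M.round(3))
print(rowspec((500,-270,330),np.pi/2-0.24))
E
```

```text
[[ 0.925  0.38  -0.   ]
 [ 0.38  -0.925 -0.   ]
 [-0.     0.    -1.   ]]
(array([ 359.9, -185.3,  -98.7]), np.float64(0.63), 'cur y yaw', np.float64(-1.181))
```

Request:
{"op": "carry_out", "data": {"commands": [{"angular": [0, 0, 0], "dp": [30, -15.5, -12], "fingers": 1}, {"angular": [0, 0, 0], "dp": [30, -15.5, -12], "fingers": 1}, {"angular": [0, 0, 0], "dp": [30, -15.5, -12], "fingers": 1}, {"angular": [0, 0, 0], "dp": [30, -15.5, -12], "fingers": 1}, {"angular": [0, 0, 0], "dp": [30, -15.5, -12], "fingers": 1}, {"angular": [0, 0, 0], "dp": [30, -15.5, -12], "fingers": 1}, {"angular": [0, 0, 0], "dp": [30, -15.5, -12], "fingers": 1}, {"angular": [0, 0, 0], "dp": [30, -15.5, -12], "fingers": 1}], "squeeze": 40}}

```text
t: 2.02
eef_pos: [413.2, -370.8, 328.2]
ee_rot: [3.082, 0.608, 0.0]
contact_force: [-0.1, 0.3, -0.3]
opening: 85.6
grip_force: 0.0
```

Request:
{"op": "carry_out", "data": {"commands": [{"angular": [0, 0, 0.12], "dp": [30, -15.5, 0], "fingers": 1}, {"angular": [0, 0, 0.12], "dp": [30, -15.5, 0], "fingers": 1}, {"angular": [0, 0, 0.12], "dp": [30, -15.5, 0], "fingers": 1}, {"angular": [0, 0, 0.12], "dp": [30, -15.5, 0], "fingers": 1}, {"angular": [0, 0, 0.12], "dp": [0, 0, 0], "fingers": 1}, {"angular": [0, 0, 0], "dp": [0, 0, 0], "fingers": 1}, {"angular": [0, 0, 0], "dp": [0, 0, 0], "fingers": 1}]}}

```text
t: 2.6
eef_pos: [515.5, -287.6, 327.1]
ee_rot: [3.124, -0.324, -0.001]
contact_force: [-0.3, 0.4, 0.2]
opening: 85.6
grip_force: 0.0
```

```bash
cat > look.py <<'E'
from h import *
import sys
name=sys.argv[1];qs=sys.argv[2:]
H=dict(cap_tall_mid=90,cap_squat_mid=60,cap_spare_mid=60,contactor_mid=64,thermostat_mid=58,relay_mid=60,tray_two=16,tray_three=16)
s=r.observe();im=r.get_image("wrist");c=cam("wrist",s);cv2.imwrite(f"pics/{name}.png",im[:,:,::-1])
print(round(s["t"],2),s["eef_pos"].round(1),s["ee_rot"].round(3),s["contact_force"].round(1),round(s["opening"],1))
for q in qs:
    z=H[q]
    for d in r.landmark_of(q,"wrist"):
        print(q,"lm",onplane(c,np.array(d["xy"])*WH,z/2 if z>16 else 0)[0].round(1),(np.array(d["xy"])*WH).round(),round(d["conf"],2))
    for d in r.trace(q,"wrist"):
        print(q,"tr",rect(d["pixels"],c,z if z>16 else 14),round(d["conf"],2))
E
python3 look.py w1 tray_three tray_two cap_tall_mid relay_mid contactor_mid cap_spare_mid
```

```text
2.6 [ 515.5 -287.6  327.1] [ 3.124e+00 -3.240e-01 -1.000e-03] [-0.3  0.4  0.2] 85.6
tray_three lm [ 530.8 -341.7    0. ] [353. 141.] 0.93
tray_three tr (array([ 528.4, -340.6,  232.4,   80.6]), np.float64(-0.231)) 0.57
tray_three tr (array([459.7,  18.1,  83.8,  42.2]), np.float64(-1.151)) 0.31
tray_two tr (array([475.9, 262.3, 102.8,  49.8]), np.float64(-0.515)) 0.77
cap_tall_mid lm [ 459.6 -135.2   45. ] [233. 217.] 0.91
cap_tall_mid tr (array([ 396.8, -210.1,   74.5,   36. ]), np.float64(-0.502)) 0.88
cap_tall_mid tr (array([ 468.5, -148. ,   72.3,   35.1]), np.float64(-0.968)) 0.72
relay_mid lm [ 648.2 -137.7   30. ] [200.  91.] 0.96
relay_mid tr (array([ 647.3, -152.5,   54.1,   41.8]), np.float64(1.269)) 0.74
contactor_mid lm [650.6   4.3  32. ] [105. 111.] 0.95
contactor_mid lm [366.4 -87.9  32. ] [225. 269.] 0.59
contactor_mid tr (array([ 701.4, -323.5,   51.1,   24.7]), np.float64(1.365)) 0.85
contactor_mid tr (array([ 382.1, -130. ,   60.5,   12.4]), np.float64(-0.282)) 0.72
contactor_mid tr (array([643. , -12.1,  84.6,  58.3]), np.float64(1.171)) 0.66
cap_spare_mid lm [467.2   8.3  30. ] [150. 226.] 0.82
cap_spare_mid tr (array([470.9, -14.9,  73.2,  35.6]), np.float64(-1.231)) 0.87
```

View pics/w1.png

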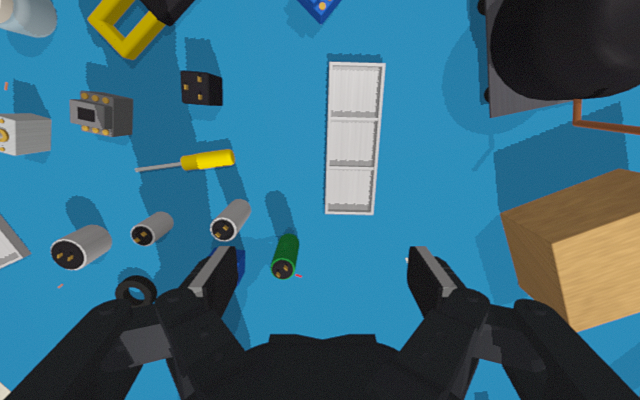

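Tray_three is at (528,-341) with yaw -0.23 and the sizes match. The relay is seen at pixel (200,88), grey contactor (100,113), tall cap (230,220), green decoy (285,257). Next I go near the relay.

```bash
python3 - <<'E'
from h import *
print(rowspec((590,-140,220),np.pi/2-0.231))
E
```

```text
(array([  41.8, -159.6,  107.3]), np.float64(0.021), 'cur y yaw', np.float64(-1.781))
```

Request:
{"op": "carry_out", "data": {"commands": [{"angular": [0, 0, 0], "dp": [8, -32, 21], "fingers": 1}, {"angular": [0, 0, 0], "dp": [8, -32, 21], "fingers": 1}, {"angular": [0, 0, 0], "dp": [8, -32, 21], "fingers": 1}, {"angular": [0, 0, 0], "dp": [8, -32, 21], "fingers": 1}, {"angular": [0, 0, 0], "dp": [8, -32, 21], "fingers": 1}, {"angular": [0, 0, 0], "dp": [0, 0, 0], "fingers": 1}, {"angular": [0, 0, 0], "dp": [0, 0, 0], "fingers": 1}]}}

```text
t: 3.83
eef_pos: [588.4, -136.3, 220.6]
ee_rot: [-3.124, 0.322, 0.005]
contact_force: [-0.2, -1.0, 1.1]
opening: 85.4
grip_force: 0.0
```

```bash
python3 look.py w2 relay_mid contactor_mid
```

```text
3.83 [ 588.4 -136.3  220.6] [-3.124  0.322  0.005] [-0.2 -1.   1.1] 85.4
relay_mid lm [ 649.4 -139.9   30. ] [314. 122.] 0.75
relay_mid tr (array([ 650.7, -143.4,   42.2,   37.4]), np.float64(-0.287)) 0.63
relay_mid tr (array([494.8,  97.3,  63.2,  25.1]), np.float64(-1.122)) 0.45
relay_mid tr (array([475.4, -13.9,  73.5,  24.2]), np.float64(-0.511)) 0.25
contactor_mid lm [366.1 -90.1  32. ] [322. 335.] 0.91
contactor_mid lm [650.2   9.7  32. ] [185. 149.] 0.73
contactor_mid lm [646.8 139.7  32. ] [ 80. 174.] 0.2
contactor_mid tr (array([413. , -99.4,  52.3,  48.5]), np.float64(1.252)) 0.89
contactor_mid tr (array([ 709.7, -302.2,   70.7,   29.6]), np.float64(1.366)) 0.78
contactor_mid tr (array([650.6,  -4.2,  66.7,  59.9]), np.float64(1.128)) 0.66
```

View pics/w2.png

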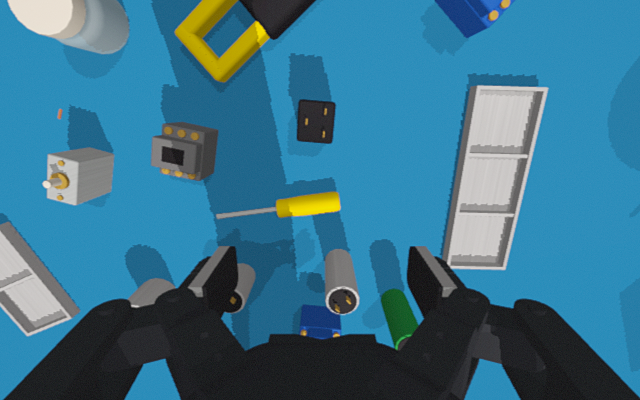

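```bash
python3 - <<'E'
from h import *
print(rowspec((650,-142,18),np.pi/2-0.287))
E
```

```text
(array([ 60.2, -12. , 205.3]), np.float64(0.075), 'cur y yaw', np.float64(-1.783))
```

Request:
{"op": "carry_out", "data": {"commands": [{"angular": [0, 0, 0], "dp": [20, -4, 20], "fingers": 1}, {"angular": [0, 0, 0], "dp": [20, -4, 20], "fingers": 1}, {"angular": [0, 0, 0], "dp": [20, -4, 20], "fingers": 1}, {"angular": [0, 0, 0.075], "dp": [0, 0, 25], "fingers": 1}, {"angular": [0, 0, 0], "dp": [0, 0, 25], "fingers": 1}, {"angular": [0, 0, 0], "dp": [0, 0, 20], "fingers": 1}, {"angular": [0, 0, 0], "dp": [0, 0, 0], "fingers": 1}, {"angular": [0, 0, 0], "dp": [0, 0, 0], "fingers": 1}]}}

```text
t: 4.75
eef_pos: [649.0, -141.0, 92.1]
ee_rot: [3.109, -0.448, -0.002]
contact_force: [0.3, -0.0, 1.0]
opening: 85.4
grip_force: 0.0
```

```bash
python3 look.py w3 relay_mid; python3 -c "
from h import *
print(rowspec((650,-142,18),np.pi/2-0.287))"
```

```text
4.75 [ 649.  -141.    92.1] [ 3.109e+00 -4.480e-01 -2.000e-03] [ 0.3 -0.   1. ] 85.4
relay_mid lm [ 652.7 -142.    30. ] [321. 207.] 0.87
relay_mid tr (array([ 657. , -145.1,   52.4,   36.8]), np.float64(-0.287)) 0.8
(array([-0.6,  1.5, 76.6]), np.float64(0.001), 'cur y yaw', np.float64(-1.857))
```

View pics/w3.png

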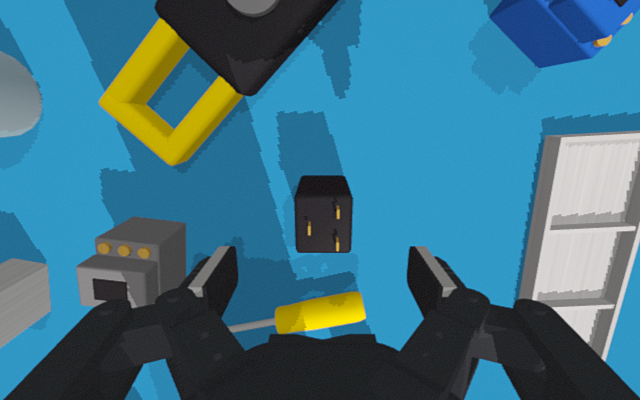

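The relay is centred between the fingers and square to them (top face columns 297-352). Descending and gripping.

Request:
{"op": "carry_out", "data": {"commands": [{"angular": [0, 0, 0], "dp": [1, 0, 25], "fingers": 1}, {"angular": [0, 0, 0], "dp": [1, 0, 25], "fingers": 1}, {"angular": [0, 0, 0], "dp": [0, 0, 24], "fingers": 1}, {"angular": [0, 0, 0], "dp": [0, 0, 0], "fingers": 1}, {"angular": [0, 0, 0], "dp": [0, 0, 0], "fingers": 0}, {"angular": [0, 0, 0], "dp": [0, 0, 0], "fingers": 0}, {"angular": [0, 0, 0], "dp": [0, 0, 0], "fingers": 0}, {"angular": [0, 0, 0], "dp": [0, 0, 0], "fingers": 0}]}}

```text
t: 5.57
eef_pos: [652.8, -140.9, 20.5]
ee_rot: [3.109, -0.447, 0.005]
contact_force: [-0.9, -0.5, 0.8]
opening: 38.7
grip_force: 0.6
```

Request:
{"op": "carry_out", "data": {"commands": [{"angular": [0, 0, 0], "dp": [0, 0, 0], "fingers": 0}, {"angular": [0, 0, 0], "dp": [0, 0, 0], "fingers": 0}, {"angular": [0, 0, 0], "dp": [0, 0, 0], "fingers": 0}, {"angular": [0, 0, 0], "dp": [0, 0, 0], "fingers": 0}, {"angular": [0, 0, 0], "dp": [0, 0, 0], "fingers": 0}, {"angular": [0, 0, 0], "dp": [0, 0, 0], "fingers": 0}]}}

```text
t: 6.07
eef_pos: [652.9, -140.9, 20.5]
ee_rot: [3.109, -0.447, 0.005]
contact_force: [-0.0, 0.3, 7.2]
opening: 37.6
grip_force: 41.2
```

Request:
{"op": "carry_out", "data": {"commands": [{"angular": [0, 0, 0], "dp": [0, 0, -15], "fingers": 0}, {"angular": [0, 0, 0], "dp": [0, 0, -25], "fingers": 0}, {"angular": [0, 0, 0], "dp": [0, 0, -25], "fingers": 0}, {"angular": [0, 0, -0.056], "dp": [0, 0, 0], "fingers": 0}, {"angular": [0, 0, 0], "dp": [0, 0, 0], "fingers": 0}]}}

```text
t: 6.48
eef_pos: [652.9, -140.9, 86.0]
ee_rot: [3.121, -0.356, 0.007]
contact_force: [0.2, 0.4, -1.9]
opening: 37.3
grip_force: 40.3
```

```bash
python3 -c "
from h import *
print(rowspec((603,-358,40),np.pi/2-0.231))"
```

```text
(array([  0. , 222.8,  46. ]), np.float64(0.004), 'cur y yaw', np.float64(-1.798))
```

Request:
{"op": "carry_out", "data": {"commands": [{"angular": [0, 0, 0], "dp": [0, 15, 0], "fingers": 0}, {"angular": [0, 0, 0], "dp": [0, 32, 0], "fingers": 0}, {"angular": [0, 0, 0], "dp": [0, 32, 0], "fingers": 0}, {"angular": [0, 0, 0], "dp": [0, 32, 0], "fingers": 0}, {"angular": [0, 0, 0], "dp": [0, 32, 0], "fingers": 0}, {"angular": [0, 0, 0], "dp": [0, 32, 0], "fingers": 0}, {"angular": [0, 0, 0], "dp": [0, 30, 0], "fingers": 0}, {"angular": [0, 0, 0], "dp": [0, 18, 0], "fingers": 0}]}}

```text
t: 7.15
eef_pos: [597.2, -363.7, 81.9]
ee_rot: [3.118, -0.369, -0.005]
contact_force: [-0.4, 0.1, -1.5]
opening: 37.5
grip_force: 40.4
```

Request:
{"op": "carry_out", "data": {"commands": [{"angular": [0, 0, 0], "dp": [0, 0, 15], "fingers": 0}, {"angular": [0, 0, 0], "dp": [0, 0, 15], "fingers": 0}, {"angular": [0, 0, 0], "dp": [0, 0, 10], "fingers": 0}, {"angular": [0, 0, 0], "dp": [0, 0, 5], "fingers": 0}, {"angular": [0, 0, 0], "dp": [0, 0, 0], "fingers": 0}]}}

```text
t: 7.57
eef_pos: [599.4, -357.3, 36.1]
ee_rot: [-3.12, 0.36, 0.005]
contact_force: [-0.5, 0.5, -0.7]
opening: 37.8
grip_force: 40.4
```

```bash
python3 look.py w4 tray_three relay_mid; python3 -c "
from h import *
print(rowspec((603,-358,26),np.pi/2-0.231))"
```

```text
7.57 [ 599.4 -357.3   36.1] [-3.12   0.36   0.005] [-0.5  0.5 -0.7] 37.8
tray_three tr (array([ 618.3, -361.4,   81.1,   52.8]), np.float64(1.351)) 0.66
relay_mid tr (array([ 598.4, -357.8,   68.7,   42. ]), np.float64(-0.224)) 0.86
(array([ 1.5, -0.2, 13.3]), np.float64(0.002), 'cur y yaw', np.float64(-1.8))
```

View pics/w4.png

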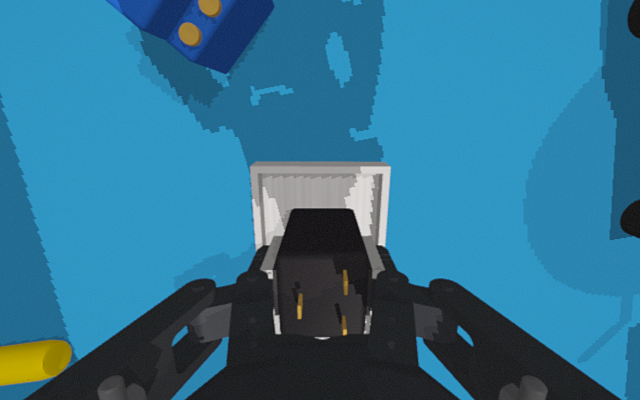

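The relay hangs centred over the far compartment (tray columns 250-390, relay 275-370). Lowering and releasing with a small opening.

Request:
{"op": "carry_out", "data": {"commands": [{"angular": [0, 0, 0], "dp": [2, 0, 5], "fingers": 0}, {"angular": [0, 0, 0], "dp": [0, 0, 4], "fingers": 0}, {"angular": [0, 0, 0], "dp": [0, 0, 2], "fingers": 0}, {"angular": [0, 0, 0], "dp": [0, 0, 0], "fingers": 0}, {"angular": [0, 0, 0], "dp": [0, 0, 0], "fingers": 0}]}}

```text
t: 8.23
eef_pos: [602.6, -358.1, 27.0]
ee_rot: [-3.121, 0.359, 0.001]
contact_force: [0.1, -0.9, -0.6]
opening: 37.3
grip_force: 40.4
```

Request:
{"op": "carry_out", "data": {"commands": [{"angular": [0, 0, 0], "dp": [0, 0, 0], "fingers": 0.6}, {"angular": [0, 0, 0], "dp": [0, 0, 0], "fingers": 0.7}, {"angular": [0, 0, 0], "dp": [0, 0, 0], "fingers": 0.8}, {"angular": [0, 0, 0], "dp": [0, 0, 0], "fingers": 0.8}, {"angular": [0, 0, 0], "dp": [0, 0, -10], "fingers": 0.8}, {"angular": [0, 0, 0], "dp": [0, 0, -25], "fingers": 1}, {"angular": [0, 0, 0], "dp": [0, 0, -35], "fingers": 1}, {"angular": [0, 0, 0], "dp": [0, 0, -35], "fingers": 1}]}}

```text
t: 8.9
eef_pos: [602.2, -357.8, 133.4]
ee_rot: [-3.12, 0.359, 0.002]
contact_force: [1.0, -0.4, 0.9]
opening: 84.9
grip_force: 0.0
```

```bash
python3 look.py w5 relay_mid; python3 -c "
from h import *
print(rowspec((460,-135,170),-1.8))"
```

```text
8.9 [ 602.2 -357.8  133.4] [-3.12e+00  3.59e-01  2.00e-03] [ 1.  -0.4  0.9] 84.9
relay_mid lm [ 600.2 -356.6   30. ] [321. 199.] 0.93
relay_mid tr (array([ 605.1, -359.7,   53.5,   37.9]), np.float64(-0.239)) 0.75
(array([-191.9, -185.4,  -34.5]), np.float64(-0.0), 'cur y yaw', np.float64(-1.8))
```

Request:
{"op": "carry_out", "data": {"commands": [{"angular": [0, 0, 0], "dp": [-12, -11, -16], "fingers": 1}, {"angular": [0, 0, 0], "dp": [-26, -25, -10], "fingers": 1}, {"angular": [0, 0, 0], "dp": [-28, -27, -10], "fingers": 1}, {"angular": [0, 0, 0], "dp": [-28, -27, 0], "fingers": 1}, {"angular": [0, 0, 0], "dp": [-28, -27, 0], "fingers": 1}, {"angular": [0, 0, 0], "dp": [-28, -27, 0], "fingers": 1}, {"angular": [0, 0, 0], "dp": [-28, -27, 0], "fingers": 1}, {"angular": [0, 0, 0], "dp": [-14, -14, 0], "fingers": 1}]}}

```text
t: 9.72
eef_pos: [454.6, -130.7, 167.8]
ee_rot: [-3.121, 0.355, 0.004]
contact_force: [-1.5, -0.5, -0.2]
opening: 85.8
grip_force: 0.0
```

Request:
{"op": "carry_out", "data": {"commands": [{"angular": [0, 0, -0.11], "dp": [0, 0, 0], "fingers": 1}, {"angular": [0, 0, -0.11], "dp": [0, 0, 0], "fingers": 1}, {"angular": [0, 0, -0.11], "dp": [0, 0, 0], "fingers": 1}, {"angular": [0, 0, -0.1], "dp": [0, 0, 0], "fingers": 1}, {"angular": [0, 0, 0], "dp": [0, 0, 0], "fingers": 1}, {"angular": [0, 0, 0], "dp": [0, 0, 0], "fingers": 1}]}}

```text
t: 10.22
eef_pos: [457.4, -134.5, 168.0]
ee_rot: [-3.126, -0.31, 0.001]
contact_force: [-0.0, -1.0, 0.2]
opening: 85.5
grip_force: 0.0
```

```bash
python3 look.py w6 cap_tall_mid cap_squat_mid tray_two; python3 -c "
from h import *
print(rowspec((460,-135,40),-1.366))"
```

```text
10.22 [ 457.4 -134.5  168. ] [-3.126e+00 -3.100e-01  1.000e-03] [-0.  -1.   0.2] 85.5
cap_tall_mid lm [ 456.8 -132.5   45. ] [319. 191.] 0.92
cap_tall_mid lm [ 382.  -198.2   45. ] [367. 271.] 0.69
cap_tall_mid tr (array([ 465.4, -132.4,   52.1,   36.1]), np.float64(-0.036)) 0.72
cap_tall_mid tr (array([ 399.3, -191.1,   79. ,   37.2]), np.float64(0.357)) 0.66
cap_squat_mid lm [453.5 133.3  30. ] [ 45. 137.] 0.9
cap_squat_mid tr (array([462.3, 105.7,  90.4,  55. ]), np.float64(-1.373)) 0.87
cap_squat_mid tr (array([ 529.4, -303.4,  198. ,   77.1]), np.float64(-0.228)) 0.32
(array([  2. ,   1.1, 128.2]), np.float64(-0.005), 'cur y yaw', np.float64(-1.371))
```

View pics/w6.png

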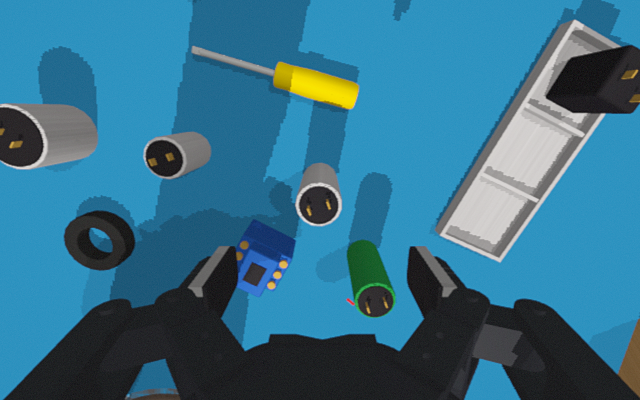

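The tall cap is seen at (319,203), centred; the green and blue decoys stand clear of the finger path.

Request:
{"op": "carry_out", "data": {"commands": [{"angular": [0, 0, 0], "dp": [1, -0.5, 30], "fingers": 1}, {"angular": [0, 0, 0], "dp": [0.5, 0, 35], "fingers": 1}, {"angular": [0, 0, 0], "dp": [0, 0, 35], "fingers": 1}, {"angular": [0, 0, 0], "dp": [0, 0, 20], "fingers": 1}, {"angular": [0, 0, 0], "dp": [0, 0, 0], "fingers": 1}, {"angular": [0, 0, 0], "dp": [0, 0, 0], "fingers": 0}, {"angular": [0, 0, 0], "dp": [0, 0, 0], "fingers": 0}, {"angular": [0, 0, 0], "dp": [0, 0, 0], "fingers": 0}]}}

```text
t: 11.23
eef_pos: [460.5, -133.9, 49.9]
ee_rot: [3.125, 0.314, 0.004]
contact_force: [0.4, -0.4, -0.0]
opening: 51.4
grip_force: 0.0
```

Request:
{"op": "carry_out", "data": {"commands": [{"angular": [0, 0, 0], "dp": [0, 0, 0], "fingers": 0}, {"angular": [0, 0, 0], "dp": [0, 0, 0], "fingers": 0}, {"angular": [0, 0, 0], "dp": [0, 0, 0], "fingers": 0}, {"angular": [0, 0, 0], "dp": [0, 0, 0], "fingers": 0}, {"angular": [0, 0, 0], "dp": [0, 0, 0], "fingers": 0}, {"angular": [0, 0, 0], "dp": [0, 0, 0], "fingers": 0}]}}

```text
t: 11.73
eef_pos: [460.4, -133.8, 49.9]
ee_rot: [3.125, 0.315, 0.004]
contact_force: [-0.8, 1.0, 6.7]
opening: 37.3
grip_force: 39.1
```

Request:
{"op": "carry_out", "data": {"commands": [{"angular": [0, 0, 0], "dp": [0, 0, -15], "fingers": 0}, {"angular": [0, 0, 0], "dp": [0, 0, -35], "fingers": 0}, {"angular": [0, 0, 0], "dp": [0, 0, -35], "fingers": 0}, {"angular": [0, 0, 0], "dp": [0, 0, -35], "fingers": 0}, {"angular": [0, 0, 0], "dp": [0, 0, -15], "fingers": 0}, {"angular": [0, 0, 0], "dp": [0, 0, 0], "fingers": 0}]}}

```text
t: 12.23
eef_pos: [461.6, -134.2, 188.1]
ee_rot: [3.122, 0.314, 0.012]
contact_force: [0.3, -0.5, -1.5]
opening: 37.1
grip_force: 40.5
```

```bash
python3 look.py w7 cap_tall_mid; python3 -c "
from h import *
print(rowspec((470,250,183),-1.366))"
```

```text
12.23 [ 461.6 -134.2  188.1] [3.122 0.314 0.012] [ 0.3 -0.5 -1.5] 37.1
cap_tall_mid lm [ 391.4 -145.8   45. ] [318. 250.] 0.9
cap_tall_mid tr (array([ 391.9, -156.5,  144.9,   86.6]), np.float64(0.008)) 0.81
(array([ 8.760e+01, -3.737e+02, -1.000e-01]), np.float64(-0.004), 'cur y yaw', np.float64(-1.37))
```

Request:
{"op": "carry_out", "data": {"commands": [{"angular": [0, 0, 0], "dp": [3, -14, 0], "fingers": 0}, {"angular": [0, 0, 0], "dp": [7, -30, 0], "fingers": 0}, {"angular": [0, 0, 0], "dp": [8, -35, 0], "fingers": 0}, {"angular": [0, 0, 0], "dp": [8, -35, 0], "fingers": 0}, {"angular": [0, 0, 0], "dp": [8, -35, 0], "fingers": 0}, {"angular": [0, 0, 0], "dp": [8, -35, 0], "fingers": 0}, {"angular": [0, 0, 0], "dp": [8, -35, 0], "fingers": 0}, {"angular": [0, 0, 0], "dp": [8, -35, 0], "fingers": 0}]}}

```text
t: 13.05
eef_pos: [464.1, 128.2, 181.7]
ee_rot: [3.125, 0.315, -0.004]
contact_force: [0.2, 0.5, -1.5]
opening: 37.6
grip_force: 40.5
```

Request:
{"op": "carry_out", "data": {"commands": [{"angular": [0, 0, 0], "dp": [8, -35, 0], "fingers": 0}, {"angular": [0, 0, 0], "dp": [8, -35, 0], "fingers": 0}, {"angular": [0, 0, 0], "dp": [8, -32, 0], "fingers": 0}, {"angular": [0, 0, 0], "dp": [4, -17, 0], "fingers": 0}, {"angular": [0, 0, 0], "dp": [0, 0, 0], "fingers": 0}, {"angular": [0, 0, 0], "dp": [0, 0, 0], "fingers": 0}]}}

```text
t: 13.55
eef_pos: [467.8, 249.6, 181.5]
ee_rot: [3.125, 0.319, -0.005]
contact_force: [-0.1, 0.3, -0.5]
opening: 37.4
grip_force: 40.5
```

```bash
python3 look.py w8 tray_two cap_squat_mid thermostat_mid contactor_mid
```

```text
13.55 [467.8 249.6 181.5] [ 3.125  0.319 -0.005] [-0.1  0.3 -0.5] 37.4
tray_two lm [520.9 313.8   0. ] [273. 118.] 0.68
tray_two tr (array([521.2, 314.7, 155.6,  81. ]), np.float64(0.205)) 0.76
cap_squat_mid lm [456.3 132.5  30. ] [425. 214.] 0.9
cap_squat_mid tr (array([464.3, 142. ,  75.7,  54.1]), np.float64(0.803)) 0.79
cap_squat_mid tr (array([381.8, 223.6, 159.9,  94.7]), np.float64(-0.005)) 0.15
thermostat_mid lm [646.7 140.4  29. ] [481.  17.] 0.9
thermostat_mid tr (array([635.2, 151.1,  65.5,  39.5]), np.float64(-0.513)) 0.94
contactor_mid lm [648.2  10.2  32. ] [618.  47.] 0.66
contactor_mid lm [368.2 -86.6  32. ] [578. 317.] 0.61
contactor_mid tr (array([464.7, 143.7,  75.5,  52.4]), np.float64(0.834)) 0.72
contactor_mid tr (array([385.6, -47.4, 115.1,  47.2]), np.float64(1.171)) 0.68
contactor_mid tr (array([626.1,  52.5,  66.8,  63.2]), np.float64(-1.06)) 0.62
```

View pics/w8.png

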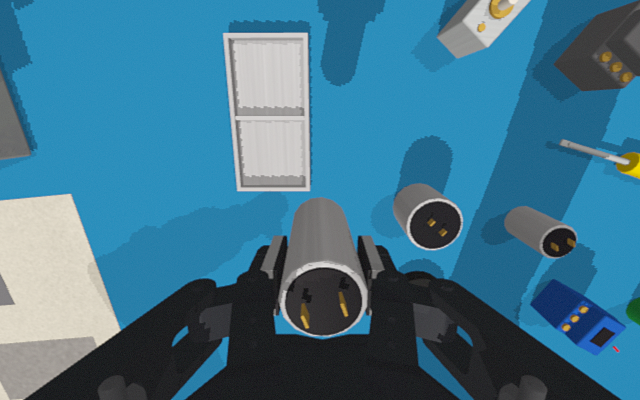

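Tray_two is seen at (273,112), i.e. (521,314.5) with yaw 0.205, and the tall cap is held straight. It goes in the near compartment, at (484,307).

```bash
python3 -c "
from h import *
print(rowspec((485,307,55),-1.366))"
```

```text
(array([ 27. , -54.3, 128.4]), np.float64(-0.005), 'cur y yaw', np.float64(-1.371))
```

Request:
{"op": "carry_out", "data": {"commands": [{"angular": [0, 0, 0], "dp": [9, -18, 0], "fingers": 0}, {"angular": [0, 0, 0], "dp": [9, -18, 10], "fingers": 0}, {"angular": [0, 0, 0], "dp": [9, -18, 25], "fingers": 0}, {"angular": [0, 0, 0], "dp": [0, 0, 35], "fingers": 0}, {"angular": [0, 0, 0], "dp": [0, 0, 30], "fingers": 0}, {"angular": [0, 0, 0], "dp": [0, 0, 15], "fingers": 0}, {"angular": [0, 0, 0], "dp": [0, 0, 0], "fingers": 0}, {"angular": [0, 0, 0], "dp": [0, 0, 0], "fingers": 0}]}}

```text
t: 14.67
eef_pos: [484.5, 307.1, 67.9]
ee_rot: [3.125, 0.315, -0.002]
contact_force: [0.0, -0.8, -0.9]
opening: 37.1
grip_force: 40.5
```

```bash
python3 -c "
from h import *
print(rowspec((485,307,55),-1.366),r.observe()['eef_pos'])"
```

```text
(array([ 0.5,  0.2, 12.9]), np.float64(-0.004), 'cur y yaw', np.float64(-1.37)) [484.46175043 307.08759866  67.93395389]
```

Request:
{"op": "carry_out", "data": {"commands": [{"angular": [0, 0, 0], "dp": [0, 0, 6], "fingers": 0}, {"angular": [0, 0, 0], "dp": [0, 0, 4], "fingers": 0}, {"angular": [0, 0, 0], "dp": [0, 0, 3], "fingers": 0}, {"angular": [0, 0, 0], "dp": [0, 0, 0], "fingers": 0}, {"angular": [0, 0, 0], "dp": [0, 0, 0], "fingers": 0}]}}

```text
t: 15.08
eef_pos: [484.9, 307.4, 55.6]
ee_rot: [-3.126, -0.315, -0.001]
contact_force: [0.7, 0.5, -1.9]
opening: 37.4
grip_force: 40.5
```

Request:
{"op": "carry_out", "data": {"commands": [{"angular": [0, 0, 0], "dp": [0, 0, 0], "fingers": 0.6}, {"angular": [0, 0, 0], "dp": [0, 0, 0], "fingers": 0.8}, {"angular": [0, 0, 0], "dp": [0, 0, 0], "fingers": 1}, {"angular": [0, 0, 0], "dp": [0, 0, 0], "fingers": 1}, {"angular": [0, 0, 0], "dp": [0, 0, -15], "fingers": 1}, {"angular": [0, 0, 0], "dp": [0, 0, -35], "fingers": 1}, {"angular": [0, 0, 0], "dp": [0, 0, -40], "fingers": 1}, {"angular": [0, 0, 0], "dp": [0, 0, -40], "fingers": 1}]}}

```text
t: 15.75
eef_pos: [484.1, 307.1, 186.4]
ee_rot: [3.125, 0.315, -0.003]
contact_force: [1.9, 1.2, -0.4]
opening: 85.4
grip_force: 0.0
```

Request:
{"op": "carry_out", "data": {"commands": [{"angular": [0, 0, 0], "dp": [0, 0, 0], "fingers": 1}, {"angular": [0, 0, 0], "dp": [0, 0, 0], "fingers": 1}]}}

```text
t: 15.92
eef_pos: [486.1, 308.3, 188.1]
ee_rot: [-3.124, -0.314, -0.008]
contact_force: [-0.2, -0.2, -1.0]
opening: 85.3
grip_force: 0.0
```

```bash
python3 look.py w9 cap_tall_mid thermostat_mid; python3 -c "
from h import *
print(rowspec((580,20,190),-1.8))"
```

```text
15.92 [486.1 308.3 188.1] [-3.124 -0.314 -0.008] [-0.2 -0.2 -1. ] 85.3
cap_tall_mid lm [481.8 307.1  45. ] [322. 190.] 0.8
cap_tall_mid tr (array([488.9, 309.3,  53.1,  36.8]), np.float64(0.201)) 0.63
thermostat_mid lm [646.  141.2  29. ] [527.  56.] 0.91
thermostat_mid tr (array([640.2, 154.4,  74. ,  49. ]), np.float64(-0.483)) 0.89
thermostat_mid tr (array([464.2, 146.5,  88.1,  55.4]), np.float64(1.035)) 0.53
(array([ 36.8, 300.2,  -6.1]), np.float64(0.43), 'cur y yaw', np.float64(-1.37))
```

Request:
{"op": "carry_out", "data": {"commands": [{"angular": [0, 0, 0], "dp": [4, 16, 0], "fingers": 1}, {"angular": [0, 0, 0], "dp": [5, 34, 0], "fingers": 1}, {"angular": [0, 0, 0], "dp": [5, 40, 0], "fingers": 1}, {"angular": [0, 0, 0], "dp": [5, 40, 0], "fingers": 1}, {"angular": [0, 0, 0], "dp": [5, 40, 0], "fingers": 1}, {"angular": [0, 0, 0], "dp": [5, 40, 0], "fingers": 1}, {"angular": [0, 0, 0], "dp": [5, 40, 0], "fingers": 1}, {"angular": [0, 0, 0], "dp": [5, 35, 0], "fingers": 1}]}}

```text
t: 16.83
eef_pos: [579.7, 32.7, 184.0]
ee_rot: [3.125, 0.313, -0.003]
contact_force: [0.3, 1.7, 0.4]
opening: 85.5
grip_force: 0.0
```

Request:
{"op": "carry_out", "data": {"commands": [{"angular": [0, 0, 0.11], "dp": [0, 15, 0], "fingers": 1}, {"angular": [0, 0, 0.11], "dp": [0, 0, 0], "fingers": 1}, {"angular": [0, 0, 0.11], "dp": [0, 0, 0], "fingers": 1}, {"angular": [0, 0, 0.1], "dp": [0, 0, 0], "fingers": 1}, {"angular": [0, 0, 0], "dp": [0, 0, 0], "fingers": 1}, {"angular": [0, 0, 0], "dp": [0, 0, 0], "fingers": 1}]}}

```text
t: 17.33
eef_pos: [582.4, 21.3, 184.3]
ee_rot: [3.121, -0.354, -0.003]
contact_force: [-1.0, 0.1, 0.2]
opening: 85.4
grip_force: 0.0
```

```bash
python3 look.py w10 contactor_mid
```

```text
17.33 [582.4  21.3 184.3] [ 3.121e+00 -3.540e-01 -3.000e-03] [-1.   0.1  0.2] 85.4
contactor_mid lm [648.9  10.3  32. ] [317. 116.] 0.71
contactor_mid tr (array([647.9,   8.7,  51.8,  45.4]), np.float64(-0.425)) 0.88
```

View pics/w10.png

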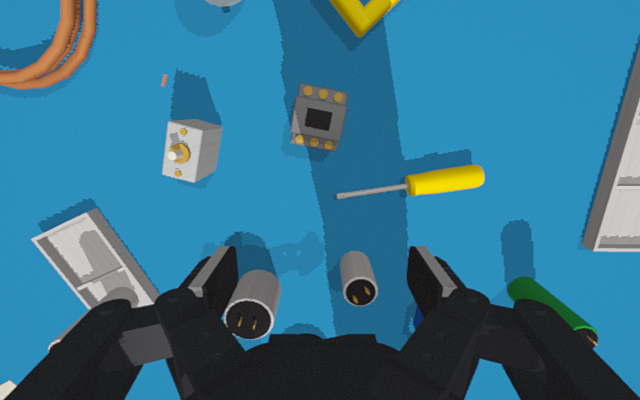

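The grey contactor is at (320,118), about (649,9.5), and turned to -0.425. The screwdriver tip at (340,195) is out of the way.

```bash
python3 -c "
from h import *
print(rowspec((649,9.5,20),-1.996))"
```

```text
(array([ 67.5,  -3.4, 164.8]), np.float64(0.199), 'cur y yaw', np.float64(-1.797))
```

Request:
{"op": "carry_out", "data": {"commands": [{"angular": [0, 0, 0], "dp": [22.5, -1, 10], "fingers": 1}, {"angular": [0, 0, 0], "dp": [22.5, -1, 20], "fingers": 1}, {"angular": [0, 0, 0], "dp": [22.5, -1, 20], "fingers": 1}, {"angular": [0, 0, 0.1], "dp": [0, 0, 20], "fingers": 1}, {"angular": [0, 0, 0.1], "dp": [0, 0, 15], "fingers": 1}, {"angular": [0, 0, 0], "dp": [0, 0, 0], "fingers": 1}, {"angular": [0, 0, 0], "dp": [0, 0, 0], "fingers": 1}]}}

```text
t: 18.07
eef_pos: [648.6, 8.9, 99.5]
ee_rot: [3.07, -0.662, -0.003]
contact_force: [0.2, 0.1, 1.1]
opening: 85.6
grip_force: 0.0
```

```bash
python3 look.py w11 contactor_mid; python3 -c "
from h import *
print(rowspec((649,9.5,20),-1.996))"
```

```text
18.07 [648.6   8.9  99.5] [ 3.07e+00 -6.62e-01 -3.00e-03] [0.2 0.1 1.1] 85.6
contactor_mid lm [649.   10.3  32. ] [319. 210.] 0.98
contactor_mid tr (array([463.4, -65.8,  34.1,  27. ]), np.float64(1.145)) 0.83
contactor_mid tr (array([657.7,   4.8,  58.2,  45.3]), np.float64(-0.391)) 0.77
(array([-1.3, -0. , 81.8]), np.float64(-0.001), 'cur y yaw', np.float64(-1.997))
```

View pics/w11.png

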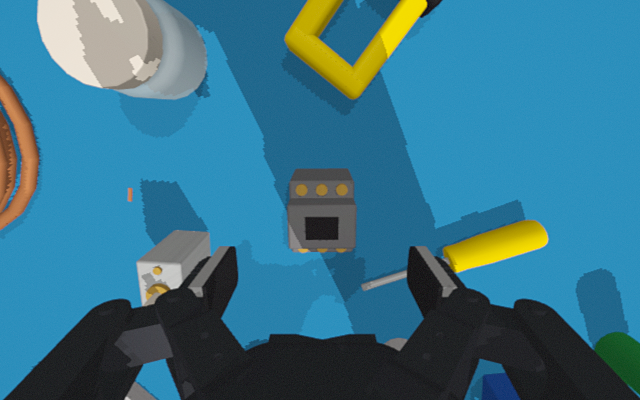

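```bash
python3 -c "
from h import *
c=cam('wrist');print(onplane(c,[(365,288),(410,272)],5).round())
M=R.from_rotvec(r.observe()['ee_rot']).as_matrix();print((r.observe()['eef_pos']+M[:,1]*50).round())"
```

```text
[[552.   8.   5.]
 [551. -37.   5.]]
[629. -37. 102.]
```

Clear by 75 mm. Grip.

Request:
{"op": "carry_out", "data": {"commands": [{"angular": [0, 0, 0], "dp": [0, 0, 25], "fingers": 1}, {"angular": [0, 0, 0], "dp": [0, 0, 30], "fingers": 1}, {"angular": [0, 0, 0], "dp": [0, 0, 25], "fingers": 1}, {"angular": [0, 0, 0], "dp": [0, 0, 0], "fingers": 1}, {"angular": [0, 0, 0], "dp": [0, 0, 0], "fingers": 0}, {"angular": [0, 0, 0], "dp": [0, 0, 0], "fingers": 0}, {"angular": [0, 0, 0], "dp": [0, 0, 0], "fingers": 0}, {"angular": [0, 0, 0], "dp": [0, 0, 0], "fingers": 0}]}}

```text
t: 18.88
eef_pos: [651.0, 8.8, 22.9]
ee_rot: [-3.069, 0.669, -0.006]
contact_force: [1.0, 0.7, 5.8]
opening: 45.8
grip_force: 42.0
```

Request:
{"op": "carry_out", "data": {"commands": [{"angular": [0, 0, 0], "dp": [0, 0, 0], "fingers": 0}, {"angular": [0, 0, 0], "dp": [0, 0, 0], "fingers": 0}, {"angular": [0, 0, 0], "dp": [0, 0, 0], "fingers": 0}, {"angular": [0, 0, 0], "dp": [0, 0, 0], "fingers": 0}]}}

```text
t: 19.22
eef_pos: [651.0, 8.8, 22.9]
ee_rot: [-3.069, 0.669, -0.006]
contact_force: [0.2, -0.5, 6.7]
opening: 45.9
grip_force: 42.1
```

Request:
{"op": "carry_out", "data": {"commands": [{"angular": [0, 0, 0], "dp": [0, 0, -15], "fingers": 0}, {"angular": [0, 0, 0], "dp": [0, 0, -35], "fingers": 0}, {"angular": [0, 0, 0], "dp": [0, 0, -35], "fingers": 0}, {"angular": [0, 0, -0.12], "dp": [0, 0, -35], "fingers": 0}, {"angular": [0, 0, -0.12], "dp": [0, 0, -15], "fingers": 0}, {"angular": [0, 0, -0.12], "dp": [0, 0, 0], "fingers": 0}, {"angular": [0, 0, -0.12], "dp": [0, 0, 0], "fingers": 0}, {"angular": [0, 0, -0.12], "dp": [0, 0, 0], "fingers": 0}]}}

```text
t: 19.88
eef_pos: [649.5, 8.6, 157.0]
ee_rot: [3.129, 0.277, 0.003]
contact_force: [0.2, -0.2, -2.4]
opening: 45.6
grip_force: 41.4
```

Request:
{"op": "carry_out", "data": {"commands": [{"angular": [0, 0, -0.03], "dp": [0, 0, 0], "fingers": 0}, {"angular": [0, 0, 0], "dp": [0, 0, 0], "fingers": 0}]}}

```text
t: 20.05
eef_pos: [649.3, 8.5, 156.2]
ee_rot: [3.125, 0.317, 0.002]
contact_force: [-0.0, 0.0, -2.3]
opening: 45.8
grip_force: 41.4
```

```bash
python3 -c "
from h import *
print(rowspec((559,322,150),-1.366))"
```

```text
(array([ -25.5, -325.3,    6.1]), np.float64(-0.003), 'cur y yaw', np.float64(-1.369))
```

Request:
{"op": "carry_out", "data": {"commands": [{"angular": [0, 0, 0], "dp": [-1.5, -15, 0], "fingers": 0}, {"angular": [0, 0, 0], "dp": [-2, -30, 0], "fingers": 0}, {"angular": [0, 0, 0], "dp": [-3, -35, 0], "fingers": 0}, {"angular": [0, 0, 0], "dp": [-3, -35, 0], "fingers": 0}, {"angular": [0, 0, 0], "dp": [-3, -35, 0], "fingers": 0}, {"angular": [0, 0, 0], "dp": [-3, -35, 0], "fingers": 0}, {"angular": [0, 0, 0], "dp": [-3, -35, 0], "fingers": 0}, {"angular": [0, 0, 0], "dp": [-3, -35, 0], "fingers": 0}]}}

```text
t: 20.72
eef_pos: [576.1, 256.7, 155.9]
ee_rot: [-3.126, -0.313, -0.001]
contact_force: [0.5, 0.4, -2.5]
opening: 45.7
grip_force: 41.4
```

Request:
{"op": "carry_out", "data": {"commands": [{"angular": [0, 0, 0], "dp": [-2.5, -35, 0], "fingers": 0}, {"angular": [0, 0, 0], "dp": [-1.5, -23, 0], "fingers": 0}, {"angular": [0, 0, 0], "dp": [0, -12, 0], "fingers": 0}, {"angular": [0, 0, 0], "dp": [0, 0, 30], "fingers": 0}, {"angular": [0, 0, 0], "dp": [0, 0, 30], "fingers": 0}, {"angular": [0, 0, 0], "dp": [0, 0, 20], "fingers": 0}, {"angular": [0, 0, 0], "dp": [0, 0, 0], "fingers": 0}]}}

```text
t: 21.3
eef_pos: [557.1, 319.6, 70.8]
ee_rot: [3.122, 0.312, -0.01]
contact_force: [0.2, -0.8, -2.3]
opening: 45.7
grip_force: 41.4
```

```bash
python3 look.py w12 contactor_mid; python3 -c "
from h import *
print(rowspec((559,322,28),-1.366))"
```

```text
21.3 [557.1 319.6  70.8] [ 3.122  0.312 -0.01 ] [ 0.2 -0.8 -2.3] 45.7
contactor_mid lm [529.  313.1  32. ] [322. 262.] 0.78
contactor_mid tr (array([540.9, 315.4,  90.1,  66.9]), np.float64(0.198)) 0.78
(array([-1.3,  0.1, 48.6]), np.float64(-0.005), 'cur y yaw', np.float64(-1.371))
```

View pics/w12.png

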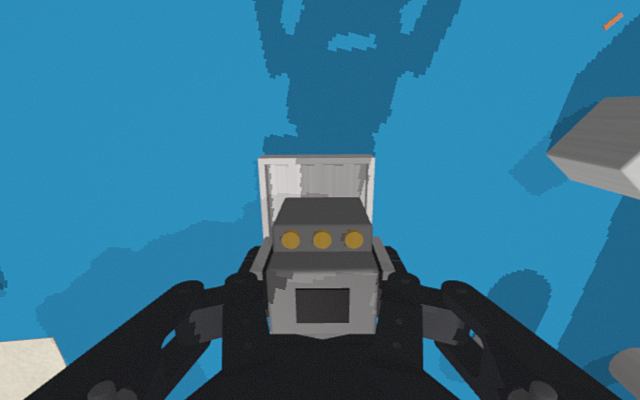

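Request:
{"op": "carry_out", "data": {"commands": [{"angular": [0, 0, 0], "dp": [0, -1, 15], "fingers": 0}, {"angular": [0, 0, 0], "dp": [0, 0, 15], "fingers": 0}, {"angular": [0, 0, 0], "dp": [0, 0, 8], "fingers": 0}, {"angular": [0, 0, 0], "dp": [0, 0, 0], "fingers": 0}, {"angular": [0, 0, 0], "dp": [0, 0, 0], "fingers": 0}]}}

```text
t: 21.87
eef_pos: [559.8, 323.3, 38.3]
ee_rot: [-3.125, -0.314, -0.001]
contact_force: [-0.9, 0.7, -1.4]
opening: 45.4
grip_force: 41.6
```

Request:
{"op": "carry_out", "data": {"commands": [{"angular": [0, 0, 0], "dp": [-0.5, 0, 5], "fingers": 0}, {"angular": [0, 0, 0], "dp": [0, 0, 4], "fingers": 0}, {"angular": [0, 0, 0], "dp": [0, 0, 2], "fingers": 0}, {"angular": [0, 0, 0], "dp": [0, 0, 0], "fingers": 0}, {"angular": [0, 0, 0], "dp": [0, 0, 0], "fingers": 0}]}}

```text
t: 22.28
eef_pos: [558.9, 323.1, 26.9]
ee_rot: [-3.126, -0.315, -0.001]
contact_force: [-1.1, -1.2, 4.1]
opening: 45.6
grip_force: 42.0
```

Request:
{"op": "carry_out", "data": {"commands": [{"angular": [0, 0, 0], "dp": [0, 0, 0], "fingers": 0.65}, {"angular": [0, 0, 0], "dp": [0, 0, 0], "fingers": 0.75}, {"angular": [0, 0, 0], "dp": [0, 0, 0], "fingers": 0.85}, {"angular": [0, 0, 0], "dp": [0, 0, 0], "fingers": 0.85}, {"angular": [0, 0, 0], "dp": [0, 0, -10], "fingers": 0.85}, {"angular": [0, 0, 0], "dp": [0, 0, -25], "fingers": 1}, {"angular": [0, 0, 0], "dp": [0, 0, -35], "fingers": 1}, {"angular": [0, 0, 0], "dp": [0, 0, -35], "fingers": 1}]}}

```text
t: 22.95
eef_pos: [558.0, 322.7, 132.3]
ee_rot: [3.125, 0.315, -0.003]
contact_force: [-0.2, 0.2, 0.1]
opening: 85.5
grip_force: 0.0
```

Request:
{"op": "carry_out", "data": {"commands": [{"angular": [0, 0, 0], "dp": [0, 0, -35], "fingers": 1}, {"angular": [0, 0, 0], "dp": [0, 0, 0], "fingers": 1}, {"angular": [0, 0, 0], "dp": [0, 0, 0], "fingers": 1}]}}

```text
t: 23.2
eef_pos: [559.9, 324.0, 169.8]
ee_rot: [-3.124, -0.315, -0.008]
contact_force: [-0.4, 0.5, -0.6]
opening: 85.6
grip_force: 0.0
```

```bash
python3 look.py w13 contactor_mid cap_tall_mid thermostat_mid; python3 -c "
from h import *
print(rowspec((590,165,185),-1.366))"
```

```text
23.2 [559.9 324.  169.8] [-3.124 -0.315 -0.008] [-0.4  0.5 -0.6] 85.6
contactor_mid lm [558.1 321.   32. ] [324. 190.] 0.91
contactor_mid tr (array([563.2, 323. ,  59.4,  45.9]), np.float64(0.227)) 0.98
contactor_mid tr (array([408.2, -66.1,  11.1,   3. ]), np.float64(1.022)) 0.39
cap_tall_mid lm [487.4 307.3  45. ] [323. 260.] 0.8
cap_tall_mid lm [561.7 321.5  45. ] [324. 189.] 0.66
cap_tall_mid tr (array([499.2, 311.1,  75.4,  37.4]), np.float64(0.201)) 0.82
thermostat_mid lm [646.1 139.3  29. ] [527. 139.] 0.74
thermostat_mid tr (array([646.3, 156. ,  66.7,  58.3]), np.float64(-0.507)) 0.96
(array([ -0.4, 160.9, -19.8]), np.float64(-0.004), 'cur y yaw', np.float64(-1.37))
```

Request:
{"op": "carry_out", "data": {"commands": [{"angular": [0, 0, 0], "dp": [0, 20, -5], "fingers": 1}, {"angular": [0, 0, 0], "dp": [0, 35, -10], "fingers": 1}, {"angular": [0, 0, 0], "dp": [-1, 35, 0], "fingers": 1}, {"angular": [0, 0, 0], "dp": [-1, 35, 0], "fingers": 1}, {"angular": [0, 0, 0], "dp": [-1, 35, 0], "fingers": 1}, {"angular": [0, 0, 0], "dp": [0, 15, 0], "fingers": 1}, {"angular": [0, 0, 0.117], "dp": [0, 0, 0], "fingers": 1}, {"angular": [0, 0, 0.117], "dp": [0, 0, 0], "fingers": 1}]}}

```text
t: 24.22
eef_pos: [591.0, 148.5, 180.5]
ee_rot: [3.14, -0.066, -0.002]
contact_force: [0.4, 0.3, 0.6]
opening: 85.4
grip_force: 0.0
```

Request:
{"op": "carry_out", "data": {"commands": [{"angular": [0, 0, 0.117], "dp": [0, 0, 0], "fingers": 1}, {"angular": [0, 0, 0.117], "dp": [0, 0, 0], "fingers": 1}, {"angular": [0, 0, 0.117], "dp": [0, 0, 0], "fingers": 1}, {"angular": [0, 0, 0.117], "dp": [0, 0, 0], "fingers": 1}, {"angular": [0, 0, 0], "dp": [0, 0, 0], "fingers": 1}, {"angular": [0, 0, 0], "dp": [0, 0, 0], "fingers": 1}]}}

```text
t: 24.72
eef_pos: [590.5, 151.0, 180.8]
ee_rot: [3.044, -0.773, -0.001]
contact_force: [0.2, 0.0, 0.7]
opening: 84.7
grip_force: 0.0
```

```bash
python3 look.py w14 thermostat_mid cap_squat_mid; python3 -c "
from h import *
print(rowspec((646,141,20),-2.07))"
```

```text
24.72 [590.5 151.  180.8] [ 3.044e+00 -7.730e-01 -1.000e-03] [0.2 0.  0.7] 84.7
thermostat_mid lm [646.5 142.5  29. ] [302. 131.] 0.72
thermostat_mid tr (array([646.5, 140. ,  50. ,  31.3]), np.float64(-0.499)) 0.8
cap_squat_mid lm [451.7 133.9  30. ] [392. 279.] 0.91
cap_squat_mid lm [471.8 315.7  30. ] [250. 329.] 0.3
cap_squat_mid tr (array([473.3, 134.9,  84.7,  45.7]), np.float64(-0.276)) 0.92
cap_squat_mid tr (array([585.6, 303.8,  68.9,  12. ]), np.float64(-1.329)) 0.38
(array([ 53.3, -17.9, 161.1]), np.float64(-0.0), 'cur y yaw', np.float64(-2.07))
```

View pics/w14.png

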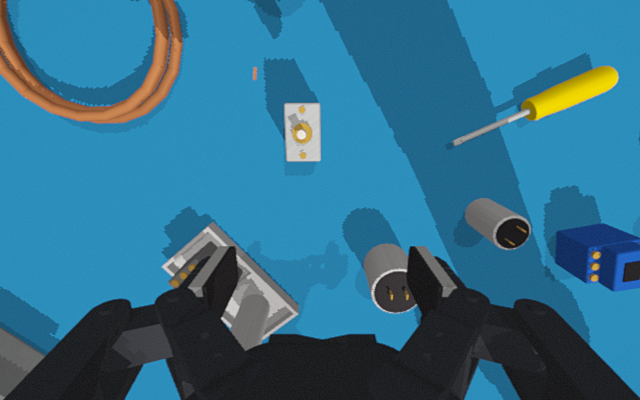

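The thermostat is square to the tool at pixel (303,132), about (646.5,141), yaw -0.50.

Request:
{"op": "carry_out", "data": {"commands": [{"angular": [0, 0, 0], "dp": [18, -6, 10], "fingers": 1}, {"angular": [0, 0, 0], "dp": [18, -6, 20], "fingers": 1}, {"angular": [0, 0, 0], "dp": [17.5, -6, 20], "fingers": 1}, {"angular": [0, 0, 0], "dp": [0, 0, 20], "fingers": 1}, {"angular": [0, 0, 0], "dp": [0, 0, 0], "fingers": 1}, {"angular": [0, 0, 0], "dp": [0, 0, 0], "fingers": 1}]}}

```text
t: 25.47
eef_pos: [645.2, 140.9, 110.2]
ee_rot: [3.043, -0.778, -0.005]
contact_force: [-0.4, 0.6, -0.3]
opening: 85.6
grip_force: 0.0
```

```bash
python3 look.py w15 thermostat_mid; python3 -c "
from h import *
print(rowspec((646.5,141,17),-2.07))"
```

```text
25.47 [645.2 140.9 110.2] [ 3.043 -0.778 -0.005] [-0.4  0.6 -0.3] 85.6
thermostat_mid lm [646.2 142.1  29. ] [319. 204.] 0.97
thermostat_mid tr (array([651. , 137.5,  61.9,  31.8]), np.float64(-0.478)) 0.6
(array([-0. ,  0.8, 96. ]), np.float64(-0.001), 'cur y yaw', np.float64(-2.071))
```

Request:
{"op": "carry_out", "data": {"commands": [{"angular": [0, 0, 0], "dp": [0.5, 0, 30], "fingers": 1}, {"angular": [0, 0, 0], "dp": [0, 0, 33], "fingers": 1}, {"angular": [0, 0, 0], "dp": [0, 0, 30], "fingers": 1}, {"angular": [0, 0, 0], "dp": [0, 0, 0], "fingers": 1}, {"angular": [0, 0, 0], "dp": [0, 0, 0], "fingers": 0}, {"angular": [0, 0, 0], "dp": [0, 0, 0], "fingers": 0}, {"angular": [0, 0, 0], "dp": [0, 0, 0], "fingers": 0}, {"angular": [0, 0, 0], "dp": [0, 0, 0], "fingers": 0}]}}

```text
t: 26.28
eef_pos: [648.2, 141.2, 20.9]
ee_rot: [-3.042, 0.779, -0.005]
contact_force: [-0.1, -0.3, 0.3]
opening: 38.7
grip_force: 0.0
```

Request:
{"op": "carry_out", "data": {"commands": [{"angular": [0, 0, 0], "dp": [0, 0, 0], "fingers": 0}, {"angular": [0, 0, 0], "dp": [0, 0, 0], "fingers": 0}, {"angular": [0, 0, 0], "dp": [0, 0, 0], "fingers": 0}, {"angular": [0, 0, 0], "dp": [0, 0, 0], "fingers": 0}, {"angular": [0, 0, 0], "dp": [0, 0, 0], "fingers": 0}]}}

```text
t: 26.7
eef_pos: [648.1, 141.1, 20.6]
ee_rot: [-3.042, 0.779, -0.005]
contact_force: [-0.4, -0.1, 7.4]
opening: 31.6
grip_force: 40.9
```

Request:
{"op": "carry_out", "data": {"commands": [{"angular": [0, 0, 0], "dp": [0, 0, -15], "fingers": 0}, {"angular": [0, 0, 0], "dp": [0, 0, -35], "fingers": 0}, {"angular": [0, 0, 0], "dp": [0, 0, -35], "fingers": 0}, {"angular": [0, 0, -0.09], "dp": [0, 0, -30], "fingers": 0}, {"angular": [0, 0, -0.09], "dp": [0, 0, -15], "fingers": 0}, {"angular": [0, 0, -0.09], "dp": [0, 0, 0], "fingers": 0}, {"angular": [0, 0, 0], "dp": [0, 0, 0], "fingers": 0}, {"angular": [0, 0, 0], "dp": [0, 0, 0], "fingers": 0}]}}

```text
t: 27.37
eef_pos: [646.5, 140.4, 148.6]
ee_rot: [-3.12, 0.367, -0.0]
contact_force: [-0.6, 0.5, -1.0]
opening: 31.2
grip_force: 39.8
```

```bash
python3 -c "
from h import *
print(rowspec((529,-341,150),-np.pi/2-.231),r.observe()['opening'])"
```

```text
(array([ -2.6, 495.5,  -1.5]), np.float64(-0.003), 'cur y yaw', np.float64(-1.805)) 31.22115695761166
```

Request:
{"op": "carry_out", "data": {"commands": [{"angular": [0, 0, 0], "dp": [0, 15, 0], "fingers": 0}, {"angular": [0, 0, 0], "dp": [0, 30, 0], "fingers": 0}, {"angular": [0, 0, 0], "dp": [0, 37, 0], "fingers": 0}, {"angular": [0, 0, 0], "dp": [0, 37, 0], "fingers": 0}, {"angular": [0, 0, 0], "dp": [0, 37, 0], "fingers": 0}, {"angular": [0, 0, 0], "dp": [0, 37, 0], "fingers": 0}, {"angular": [0, 0, 0], "dp": [-1, 37, 0], "fingers": 0}, {"angular": [0, 0, 0], "dp": [-1, 37, 0], "fingers": 0}]}}

```text
t: 28.03
eef_pos: [581.7, -121.3, 147.5]
ee_rot: [3.12, -0.367, -0.003]
contact_force: [0.9, -0.7, -1.4]
opening: 31.4
grip_force: 39.9
```

Request:
{"op": "carry_out", "data": {"commands": [{"angular": [0, 0, 0], "dp": [0, 37, 0], "fingers": 0}, {"angular": [0, 0, 0], "dp": [0, 37, 0], "fingers": 0}, {"angular": [0, 0, 0], "dp": [0, 37, 0], "fingers": 0}, {"angular": [0, 0, 0], "dp": [0, 37, 0], "fingers": 0}, {"angular": [0, 0, 0], "dp": [0, 37, 0], "fingers": 0}, {"angular": [0, 0, 0], "dp": [0, 28, 0], "fingers": 0}, {"angular": [0, 0, 0], "dp": [0, 15, 0], "fingers": 0}, {"angular": [0, 0, 0], "dp": [0, 0, 0], "fingers": 0}]}}

```text
t: 28.7
eef_pos: [528.1, -345.9, 147.2]
ee_rot: [3.117, -0.375, -0.004]
contact_force: [0.3, 0.7, -0.5]
opening: 31.6
grip_force: 39.9
```

Request:
{"op": "carry_out", "data": {"commands": [{"angular": [0, 0, 0], "dp": [0, 0, 25], "fingers": 0}, {"angular": [0, 0, 0], "dp": [0, 0, 30], "fingers": 0}, {"angular": [0, 0, 0], "dp": [0, 0, 20], "fingers": 0}, {"angular": [0, 0, 0], "dp": [0, 0, 0], "fingers": 0}, {"angular": [0, 0, 0], "dp": [0, 0, 0], "fingers": 0}]}}

```text
t: 29.12
eef_pos: [530.9, -338.8, 72.3]
ee_rot: [-3.119, 0.361, 0.004]
contact_force: [1.3, -1.3, -1.0]
opening: 31.9
grip_force: 39.9
```

```bash
python3 look.py w16 thermostat_mid relay_mid; python3 -c "
from h import *
print(rowspec((529.5,-341,26),-np.pi/2-.231))"
```

```text
29.12 [ 530.9 -338.8   72.3] [-3.119  0.361  0.004] [ 1.3 -1.3 -1. ] 31.9
thermostat_mid tr (array([ 508.6, -334.4,   96.9,   46.6]), np.float64(-0.229)) 0.87
relay_mid lm [ 600.8 -356.4   30. ] [323. 112.] 0.64
relay_mid tr (array([ 600.2, -358.4,   42.2,   39.1]), np.float64(-0.23)) 0.58
(array([-2.9,  0.7, 49. ]), np.float64(-0.0), 'cur y yaw', np.float64(-1.802))
```

View pics/w16.png

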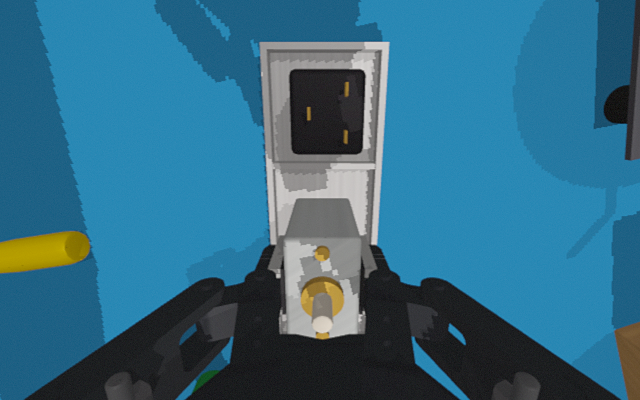

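The relay stands in the far compartment (328,110), and the thermostat is centred over the middle one.

Request:
{"op": "carry_out", "data": {"commands": [{"angular": [0, 0, 0], "dp": [-1, 1, 15], "fingers": 0}, {"angular": [0, 0, 0], "dp": [-1, 0, 15], "fingers": 0}, {"angular": [0, 0, 0], "dp": [0, 0, 6], "fingers": 0}, {"angular": [0, 0, 0], "dp": [0, 0, 0], "fingers": 0}, {"angular": [0, 0, 0], "dp": [0, 0, 0], "fingers": 0}]}}

```text
t: 29.78
eef_pos: [529.5, -341.2, 37.8]
ee_rot: [3.121, -0.362, 0.001]
contact_force: [-0.2, -0.0, -0.9]
opening: 31.4
grip_force: 39.9
```

Request:
{"op": "carry_out", "data": {"commands": [{"angular": [0, 0, 0], "dp": [0, 0, 6], "fingers": 0}, {"angular": [0, 0, 0], "dp": [0, 0, 4], "fingers": 0}, {"angular": [0, 0, 0], "dp": [0, 0, 2], "fingers": 0}, {"angular": [0, 0, 0], "dp": [0, 0, 0], "fingers": 0}, {"angular": [0, 0, 0], "dp": [0, 0, 0], "fingers": 0}]}}

```text
t: 30.2
eef_pos: [529.1, -341.1, 25.2]
ee_rot: [-3.121, 0.362, 0.0]
contact_force: [-0.2, -0.1, -0.7]
opening: 32.0
grip_force: 39.9
```

Request:
{"op": "carry_out", "data": {"commands": [{"angular": [0, 0, 0], "dp": [0, 0, 0], "fingers": 0.5}, {"angular": [0, 0, 0], "dp": [0, 0, 0], "fingers": 0.65}, {"angular": [0, 0, 0], "dp": [0, 0, 0], "fingers": 0.8}, {"angular": [0, 0, 0], "dp": [0, 0, 0], "fingers": 0.8}, {"angular": [0, 0, 0], "dp": [0, 0, -10], "fingers": 0.8}, {"angular": [0, 0, 0], "dp": [0, 0, -25], "fingers": 1}, {"angular": [0, 0, 0], "dp": [0, 0, -35], "fingers": 1}, {"angular": [0, 0, 0], "dp": [0, 0, -35], "fingers": 1}]}}

```text
t: 30.87
eef_pos: [528.6, -340.7, 131.5]
ee_rot: [-3.12, 0.362, 0.002]
contact_force: [0.5, -0.6, 0.4]
opening: 85.8
grip_force: 0.0
```

Request:
{"op": "carry_out", "data": {"commands": [{"angular": [0, 0, 0], "dp": [0, 0, -30], "fingers": 1}, {"angular": [0, 0, 0], "dp": [0, 0, 0], "fingers": 1}, {"angular": [0, 0, 0], "dp": [0, 0, 0], "fingers": 1}]}}

```text
t: 31.12
eef_pos: [530.4, -341.8, 163.5]
ee_rot: [3.118, -0.362, 0.007]
contact_force: [-0.8, -0.3, -0.0]
opening: 85.3
grip_force: 0.0
```

```bash
python3 look.py w17 thermostat_mid; python3 -c "
from h import *
print(rowspec((455,134.5,165),-np.pi/2-.231))"
```

```text
31.12 [ 530.4 -341.8  163.5] [ 3.118 -0.362  0.007] [-0.8 -0.3 -0. ] 85.3
thermostat_mid lm [ 529.1 -339.9   29. ] [320. 190.] 0.95
thermostat_mid tr (array([ 532. , -342.8,   60.2,   32.1]), np.float64(-0.232)) 0.67
(array([-180.4, -445.9,   -5.1]), np.float64(-0.0), 'cur y yaw', np.float64(-1.802))
```

Request:
{"op": "carry_out", "data": {"commands": [{"angular": [0, 0, 0], "dp": [-6, -15, 0], "fingers": 1}, {"angular": [0, 0, 0], "dp": [-12, -30, 0], "fingers": 1}, {"angular": [0, 0, 0], "dp": [-14, -34.5, 0], "fingers": 1}, {"angular": [0, 0, 0], "dp": [-14, -34.5, 0], "fingers": 1}, {"angular": [0, 0, 0], "dp": [-14, -34.5, 0], "fingers": 1}, {"angular": [0, 0, 0], "dp": [-14, -34.5, 0], "fingers": 1}, {"angular": [0, 0, 0], "dp": [-14, -34.5, 0], "fingers": 1}, {"angular": [0, 0, 0], "dp": [-14, -34.5, 0], "fingers": 1}]}}

```text
t: 31.93
eef_pos: [486.2, -70.8, 159.1]
ee_rot: [-3.12, 0.363, 0.004]
contact_force: [1.0, -0.3, 0.2]
opening: 85.7
grip_force: 0.0
```

Request:
{"op": "carry_out", "data": {"commands": [{"angular": [0, 0, 0], "dp": [-14, -34.5, 0], "fingers": 1}, {"angular": [0, 0, 0], "dp": [-14, -34.5, 0], "fingers": 1}, {"angular": [0, 0, 0], "dp": [-14, -34.5, 0], "fingers": 1}, {"angular": [0, 0, 0], "dp": [-14, -34.5, 0], "fingers": 1}, {"angular": [0, 0, 0], "dp": [-14, -34.5, 0], "fingers": 1}, {"angular": [0, 0, 0], "dp": [-8, -21, 0], "fingers": 1}, {"angular": [0, 0, 0], "dp": [0, 0, 0], "fingers": 1}, {"angular": [0, 0, 0], "dp": [0, 0, 0], "fingers": 1}]}}

```text
t: 32.6
eef_pos: [455.0, 134.8, 159.3]
ee_rot: [3.121, -0.357, -0.003]
contact_force: [0.6, -0.9, -0.4]
opening: 85.3
grip_force: 0.0
```

```bash
python3 look.py w18 cap_squat_mid cap_spare_mid; python3 -c "
from h import *
print(rowspec((455,134.5,20),-np.pi/2-.231))"
```

```text
32.6 [455.  134.8 159.3] [ 3.121e+00 -3.570e-01 -3.000e-03] [ 0.6 -0.9 -0.4] 85.3
cap_squat_mid lm [454.4 133.5  30. ] [323. 189.] 0.64
cap_spare_mid lm [465.5   6.7  30. ] [453. 148.] 0.73
cap_spare_mid tr (array([469.5,  15. ,  57.9,  37.1]), np.float64(0.99)) 0.71
(array([ -1.5,  -2. , 139.9]), np.float64(-0.003), 'cur y yaw', np.float64(-1.804))
```

View pics/w18.png

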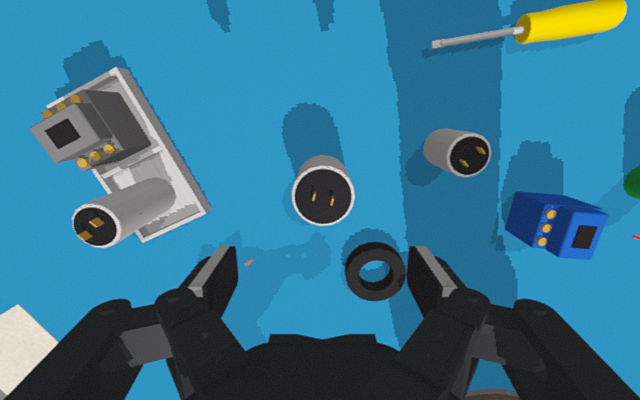

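The squat cap is at (323,193), centred. A black ring lies near the right finger at (375,270), so I check its clearance.

```bash
python3 -c "
from h import *
c=cam('wrist');print(onplane(c,[(375,270),(375,232),(404,262)],15).round(),onplane(c,[(323,196)],60).round(1))"
```

```text
[[346.  97.  15.]
 [392.  88.  15.]
 [349.  63.  15.]] [[457.3 130.5  60. ]]
```

Request:
{"op": "carry_out", "data": {"commands": [{"angular": [0, 0, 0], "dp": [0, 1, 30], "fingers": 1}, {"angular": [0, 0, 0], "dp": [0, 0, 30], "fingers": 1}, {"angular": [0, 0, 0], "dp": [0, 0, 30], "fingers": 1}, {"angular": [0, 0, 0], "dp": [0, 0, 30], "fingers": 1}, {"angular": [0, 0, 0], "dp": [0, 0, 18], "fingers": 1}, {"angular": [0, 0, 0], "dp": [0, 0, 0], "fingers": 1}, {"angular": [0, 0, 0], "dp": [0, 0, 0], "fingers": 1}, {"angular": [0, 0, 0], "dp": [0, 0, 0], "fingers": 0}]}}

```text
t: 33.52
eef_pos: [456.6, 132.6, 23.2]
ee_rot: [-3.12, 0.364, -0.002]
contact_force: [0.6, 0.8, 0.4]
opening: 75.5
grip_force: 0.0
```

Request:
{"op": "carry_out", "data": {"commands": [{"angular": [0, 0, 0], "dp": [0, 0, 0], "fingers": 0}, {"angular": [0, 0, 0], "dp": [0, 0, 0], "fingers": 0}, {"angular": [0, 0, 0], "dp": [0, 0, 0], "fingers": 0}, {"angular": [0, 0, 0], "dp": [0, 0, 0], "fingers": 0}, {"angular": [0, 0, 0], "dp": [0, 0, 0], "fingers": 0}, {"angular": [0, 0, 0], "dp": [0, 0, 0], "fingers": 0}]}}

```text
t: 34.02
eef_pos: [457.0, 133.0, 24.0]
ee_rot: [-3.12, 0.363, -0.005]
contact_force: [-1.2, 0.5, 8.3]
opening: 54.5
grip_force: 41.5
```

Request:
{"op": "carry_out", "data": {"commands": [{"angular": [0, 0, 0], "dp": [0, 0, -15], "fingers": 0}, {"angular": [0, 0, 0], "dp": [0, 0, -35], "fingers": 0}, {"angular": [0, 0, 0], "dp": [0, 0, -35], "fingers": 0}, {"angular": [0, 0, 0], "dp": [0, 0, -35], "fingers": 0}, {"angular": [0, 0, 0], "dp": [0, 0, -20], "fingers": 0}, {"angular": [0, 0, 0], "dp": [0, 0, 0], "fingers": 0}, {"angular": [0, 0, 0], "dp": [0, 0, 0], "fingers": 0}]}}

```text
t: 34.6
eef_pos: [456.6, 132.7, 163.9]
ee_rot: [-3.12, 0.363, -0.006]
contact_force: [-0.2, -0.3, -2.6]
opening: 54.9
grip_force: 43.5
```

```bash
python3 -c "
from h import *
print(rowspec((455,-323,150),-np.pi/2-.231),r.observe()['opening'])"
```

```text
(array([103.1, 443.9,  13.8]), np.float64(-0.001), 'cur y yaw', np.float64(-1.803)) 54.871153831945385
```

Request:
{"op": "carry_out", "data": {"commands": [{"angular": [0, 0, 0], "dp": [4, 16, 0], "fingers": 0}, {"angular": [0, 0, 0], "dp": [7, 30, 0], "fingers": 0}, {"angular": [0, 0, 0], "dp": [8.5, 37, 0], "fingers": 0}, {"angular": [0, 0, 0], "dp": [8.5, 37, 0], "fingers": 0}, {"angular": [0, 0, 0], "dp": [8.5, 37, 0], "fingers": 0}, {"angular": [0, 0, 0], "dp": [8.5, 37, 0], "fingers": 0}, {"angular": [0, 0, 0], "dp": [8.5, 37, 0], "fingers": 0}, {"angular": [0, 0, 0], "dp": [8.5, 37, 0], "fingers": 0}]}}

```text
t: 35.27
eef_pos: [453.2, -144.0, 160.9]
ee_rot: [-3.121, 0.362, 0.004]
contact_force: [0.5, 0.3, -1.6]
opening: 54.8
grip_force: 43.4
```

Request:
{"op": "carry_out", "data": {"commands": [{"angular": [0, 0, 0], "dp": [8.5, 37, 0], "fingers": 0}, {"angular": [0, 0, 0], "dp": [8.5, 37, 0], "fingers": 0}, {"angular": [0, 0, 0], "dp": [8.5, 37, 0], "fingers": 0}, {"angular": [0, 0, 0], "dp": [8.5, 35, 0], "fingers": 0}, {"angular": [0, 0, 0], "dp": [7, 30, 0], "fingers": 0}, {"angular": [0, 0, 0], "dp": [0, 0, 0], "fingers": 0}, {"angular": [0, 0, 0], "dp": [0, 0, 0], "fingers": 0}]}}

```text
t: 35.85
eef_pos: [452.6, -324.6, 160.3]
ee_rot: [-3.119, 0.368, 0.005]
contact_force: [-0.4, 1.2, -2.3]
opening: 54.7
grip_force: 43.5
```

Request:
{"op": "carry_out", "data": {"commands": [{"angular": [0, 0, 0], "dp": [0, 0, 30], "fingers": 0}, {"angular": [0, 0, 0], "dp": [0, 0, 30], "fingers": 0}, {"angular": [0, 0, 0], "dp": [0, 0, 20], "fingers": 0}, {"angular": [0, 0, 0], "dp": [0, 0, 0], "fingers": 0}, {"angular": [0, 0, 0], "dp": [0, 0, 0], "fingers": 0}]}}

```text
t: 36.27
eef_pos: [453.6, -321.1, 81.0]
ee_rot: [-3.119, 0.359, 0.005]
contact_force: [0.5, 0.3, -1.8]
opening: 54.6
grip_force: 43.5
```

```bash
python3 look.py w19 thermostat_mid; python3 -c "
from h import *
print(rowspec((454.5,-323,28),-np.pi/2-.231))"
```

```text
36.27 [ 453.6 -321.1   81. ] [-3.119  0.359  0.005] [ 0.5  0.3 -1.8] 54.6
thermostat_mid lm [ 528.3 -340.1   29. ] [324. 104.] 0.74
(array([-1. ,  0.2, 55.7]), np.float64(0.001), 'cur y yaw', np.float64(-1.801))
```

View pics/w19.png

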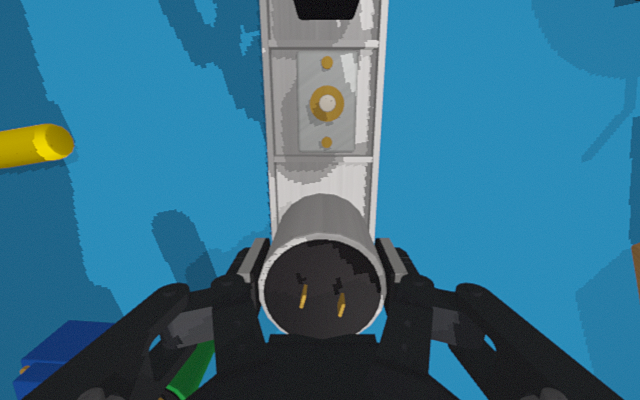

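The squat cap hangs centred over the near compartment, and the thermostat stands well in the middle one at (327,103). Lowering.

Request:
{"op": "carry_out", "data": {"commands": [{"angular": [0, 0, 0], "dp": [0, 1, 15], "fingers": 0}, {"angular": [0, 0, 0], "dp": [0, 0, 15], "fingers": 0}, {"angular": [0, 0, 0], "dp": [0, 0, 10], "fingers": 0}, {"angular": [0, 0, 0], "dp": [0, 0, 0], "fingers": 0}, {"angular": [0, 0, 0], "dp": [0, 0, 0], "fingers": 0}]}}

```text
t: 36.83
eef_pos: [454.3, -324.0, 42.8]
ee_rot: [3.121, -0.362, 0.0]
contact_force: [0.0, 0.1, -1.8]
opening: 54.9
grip_force: 43.5
```

Request:
{"op": "carry_out", "data": {"commands": [{"angular": [0, 0, 0], "dp": [0, 0, 7], "fingers": 0}, {"angular": [0, 0, 0], "dp": [0, 0, 5], "fingers": 0}, {"angular": [0, 0, 0], "dp": [0, 0, 2.5], "fingers": 0}, {"angular": [0, 0, 0], "dp": [0, 0, 0], "fingers": 0}, {"angular": [0, 0, 0], "dp": [0, 0, 0], "fingers": 0}]}}

```text
t: 37.25
eef_pos: [454.1, -324.1, 28.1]
ee_rot: [3.12, -0.362, 0.0]
contact_force: [-2.0, 0.9, 2.2]
opening: 55.1
grip_force: 43.9
```

Request:
{"op": "carry_out", "data": {"commands": [{"angular": [0, 0, 0], "dp": [0, 0, 0], "fingers": 0.75}, {"angular": [0, 0, 0], "dp": [0, 0, 0], "fingers": 0.85}, {"angular": [0, 0, 0], "dp": [0, 0, 0], "fingers": 0.95}, {"angular": [0, 0, 0], "dp": [0, 0, 0], "fingers": 0.95}, {"angular": [0, 0, 0], "dp": [0, 0, -10], "fingers": 1}, {"angular": [0, 0, 0], "dp": [0, 0, -25], "fingers": 1}, {"angular": [0, 0, 0], "dp": [0, 0, -35], "fingers": 1}, {"angular": [0, 0, 0], "dp": [0, 0, -35], "fingers": 1}]}}

```text
t: 37.92
eef_pos: [453.5, -323.5, 134.0]
ee_rot: [-3.12, 0.362, 0.002]
contact_force: [1.8, -0.5, 0.2]
opening: 85.6
grip_force: 0.0
```

Request:
{"op": "carry_out", "data": {"commands": [{"angular": [0, 0, 0], "dp": [0, 0, -35], "fingers": 1}, {"angular": [0, 0, 0], "dp": [0, 0, -35], "fingers": 1}, {"angular": [0, 0, 0], "dp": [0, 0, -35], "fingers": 1}, {"angular": [0, 0, 0], "dp": [0, 0, 0], "fingers": 1}, {"angular": [0, 0, 0], "dp": [0, 0, 0], "fingers": 1}]}}

```text
t: 38.33
eef_pos: [455.1, -324.5, 240.9]
ee_rot: [3.118, -0.362, 0.007]
contact_force: [0.6, 0.0, -0.2]
opening: 85.2
grip_force: 0.0
```

```bash
python3 look.py w20 cap_squat_mid thermostat_mid relay_mid cap_spare_mid; python3 - <<'E'
from h import *
cv2.imwrite("pics/side9.png",r.get_image("side")[:,:,::-1])
for n,o,y,P in(("t3",(528.4,-340.6),-.231,[(454.3,-323.5),(529,-340),(600.5,-357)]),("t2",(521.2,314.5),.205,[(484,307),(558.5,321)])):
    A=np.array([[np.cos(y),np.sin(y)],[-np.sin(y),np.cos(y)]]);print(n,(A@(np.array(P)-o).T).T.round(1))
E
```

```text
38.33 [ 455.1 -324.5  240.9] [ 3.118 -0.362  0.007] [ 0.6  0.  -0.2] 85.2
cap_squat_mid lm [ 452.2 -320.7   30. ] [319. 176.] 0.56
cap_squat_mid tr (array([ 455.3, -326.9,   61.1,   55.4]), np.float64(-0.568)) 0.97
thermostat_mid lm [ 529.1 -344.5   29. ] [323. 108.] 0.92
thermostat_mid tr (array([ 527.8, -341.8,   53. ,   33.2]), np.float64(-0.199)) 0.86
thermostat_mid tr (array([ 528.7, -340.6,  204.6,   74.5]), np.float64(-0.23)) 0.67
thermostat_mid tr (array([467.2, -18.8,  87.4,  36.4]), np.float64(-1.432)) 0.46
relay_mid lm [ 600.6 -355.6   30. ] [318.  40.] 0.71
relay_mid tr (array([ 596.7, -357.8,   51.2,   39.8]), np.float64(-0.23)) 0.91
cap_spare_mid lm [464.3   8.1  30. ] [ 72. 223.] 0.6
cap_spare_mid tr (array([468.7, -20.5,  87.5,  35.7]), np.float64(-1.353)) 0.7
cap_spare_mid tr (array([ 528. , -341. ,  204.5,   71.3]), np.float64(-0.231)) 0.49
t3 [[-76.   -0.3]
 [  0.4   0.7]
 [ 73.9   0.5]]
t2 [[-37.9   0.2]
 [ 37.8  -1.2]]
```

View pics/side9.png

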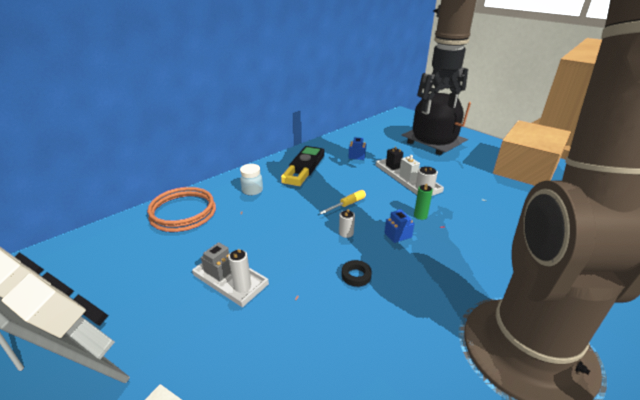

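The side view shows all five parts upright in their trays: contactor and tall cap at (228,268), relay, thermostat and squat cap at (412,167). The spare is untouched at (346,222), and the gripper is clear of everything.

```bash
python3 -c "
from cell import r
print(r.sign_off())"
```

```text
the job is handed in; nothing more can be done
None
```

Both kits are made up and handed in at about 38 s: by my measurements all five parts stand upright within about 2 mm of their compartment centres and the spare has not moved, though the hand-in returned no verdict.

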